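Brace, power and scan the warming plates at the end-of-line test station

ROBOT

A 7-joint arm with a two-finger parallel gripper is mounted at the origin on the work surface. World frame = base frame: x ahead of the robot, y to its left, z up, the work surface at z = 0. Lengths are in m, angles in rad, forces in N, time in s.
With the tool pointing down it reaches from about 0.4 to 0.85 m from the base axis. Payload 4.5 kg.
Tool frame: the origin (TCP) lies between the finger pads; the fingertips stand r.tip_reach ahead of it and the grasp point (between the pads) lies 3 mm ahead of it (r.tip_reach is the distance from the TCP to the fingertips, in m); z points along the fingers, y is the line along which they close (so a half turn about z gives the same grasp; the last joint's range is limited). The gripper opens to 88 mm and grips with 3 to 60 N. Pads are 18 mm wide; open, the fingers measure 123 mm over their backs; the gripper's body (75 mm by 187 mm) begins 45 mm behind the grasp point.
Start: joints at [-1.163, 0.689, -0.195, 1.565, 0.157, 0.902, -0.215], TCP at [0.228, 0.582, 0.235] pointing down, gripper open.
Joint ranges: [-3.01, 3.01], [-0.46, 2.08], [-1.47, 1.51], [0.13, 2.56], [-1, 4.14], [0.04, 2.09], [-2.66, 2.66]. Speed limits (rad/s): [2.57, 2.57, 3.14, 3.14, 3.14, 3.14, 3.14].

INTERFACE

Orientations are given as a unit quaternion [x, y, z, w].
In Python, from plant import r gives the robot as it stands.
- The arm moves only by the tool step_arm, never from a script. Its argument "motion" is a list of rows, each an object with "dp": the shift along the tool's x, y, z in mm, a list of three; "twist": the turn, a rotation vector about the tool's x, y, z in rad, a list of three; "hand": the opening, from -1 (shut) to 1 (fully open). In form: [{"dp": [dx, dy, dz], "twist": [rx, ry, rz], "hand": hand}, ...]. A call has 1 to 5 rows; each row is the pose to reach, as a shift and turn from the pose commanded when the call began, along the tool's axes at that moment; what a row does not reach only later rows make up. A row lasts 1/8 s, in which the tool goes at most 62.5 mm and 10.7 degrees, less where a joint would pass 70% of its speed; a pose out of reach is approached as far as the arm can. A call with a gripper value outside its range is refused whole. The fingers move at their own pace and stop on an object; "force" is the grip in N (left out, the last holds). Time passes only in rows, so rows that repeat a pose let the fingers close. It gives the time, the measured TCP pose, the force, the opening and the grip force at its end, in the units of the state.
- r.get_state(): the state, without advancing time (a new reading comes with each control period).
- r.snapshot(name): name is "side" or "top"; returns a dict with "pixels" (384x512x3 uint8, red, green, blue), "depth" (384x512 float32, m along the optical axis (not along the pixel's ray), 0 where there is no reading), "fx", "fy", "cx", "cy" (pixels), "xyz" and "orientation" of the camera in the world. Camera axes: x right, y down, z forward; pixel columns grow to the right and rows downward; lengths in m; the calibration is good to about 2 mm. A picture is of the moment at which its call begins.
- r.finish_job(): hands the job in; it is judged then, once.
Trained networks look in the newest picture that a camera, given by its name, has taken for a name from the list of things; names that differ only in an ending like _2 or _b are one class to them, and where a whole thing is asked for, a point or a joint stands for the part that bears it (a point fixed in the world has none). Each returns a list of dicts, best first, with "score" (0 to 1); they miss things now and then, are a little off and sometimes report something else, mostly with a low value. They report only what shows in the picture. A call takes as long as a camera call. They do not tell look-alikes from the thing itself.
- r.search_frame(camera, thing): "at" ([x, y, z] in m, in the coordinates of the camera as it stood for that picture, good to about 4 mm: the middle of the surface that is visible of it).
The state is a dict: "clock": time; "q": joint angles; "qd": joint speeds; "joint_torque": joint torques, N m; "tool_pos": TCP position; "eef_rot": TCP orientation; "contact_force": force on the tool from outside, world axes, zero at the start; "moment": the same for the moment, N m; "opening": opening from 0.0 (shut) to 1.0 (fully open); "finger_force": force on a finger pad.
Only numpy, scipy, OpenCV 4.12 (cv2) and the standard library are available. Lean on these libraries where they do the work, as an engineer would, in place of code of your own. Each camera call takes 0.05 s, during which the arm holds its last target. There are 200 camera calls.

TASK

On every warming plate on the bench, swing the folding brace up and over until it snaps home at its end stop; only then turn the isolator's handle a quarter turn clockwise to its on position to power the test. With the power on, take the hand scanner and read the plates' labels one after another from the robot's left to its right, each time holding the scanner level and still about 8 cm straight above the label for two seconds. Only after the last reading turn the isolator off again, stand the scanner back upright on its felt mat, wholly within it, leave every brace out and do not disturb the other things on the bench.

Things in the scene. Friction and masses are not known exactly. Their poses are not given: they have to be found in the camera images.
- isolator: isolator: grey box 110 x 110 x 60 mm fixed on the bench, black quarter-turn handle on its top; stands at one end of the row of plates, the scanner's mat at the other. Origin: centre of its underside, z up
- switch_grip (a point): point on the isolator's vertical turning axis at gripping height (88 mm above the bench), the middle of the handle bar: 85 mm long, 16 mm thick, its sides from 73 to 103 mm above the bench. In the off position the bar lies along the isolator's x axis, its white-marked end to the isolator's -x
- switch (a joint): handle angle: 0 = off, 1.571 = on; grows as the handle turns clockwise seen from above; it snaps into a detent at each end
- mat: scanner's mat: thin grey felt mat 250 (x) x 130 (y) x 2 mm, fixed on the bench. Origin: centre of its underside, x along its length
- scanner: hand scanner, 0.25 kg, standing window down: grey head 64 (x) x 56 (y) x 56 mm high, black handle 28 wide, 26 high from the head to its -x, then a grey heel block (x -132 to -154, 44 wide, 48 high). Origin: centre of the head's underside = the reading window, looking along -z; reads at 45 to 130 mm, within 20 mm of the beam's middle
- scanner_grip (a point): point for gripping: middle of the scanner's handle, 68 mm from the head's centre to its -x and 35 mm above its underside, at the centre of mass or so; handle 28 mm wide there
- scanner_heel (a point): middle of the heel's underside, 143 mm from the scanner's origin to its -x
- unit_left: warming plate at the robot's left (+y), lying upside down on the bench, loose, 1.8 kg: aluminium housing 180 (x) x 120 (y) x 40 mm, four plastic feet 20 mm across and 16 mm high at (+-75, +-46) mm on its upper side, a folding steel brace along its middle and a paper label. Origin: centre of the housing's lower face, z up, -x towards the robot. May be absent
- hinge_left (a point): hinge axis of that plate's brace, 50 mm to the plate's +x, 58 mm above the bench; the axis is the plate's +y
- brace_left (a joint): brace angle: 0 = folded flat, pointing to the plate's -x; 1.571 = straight up; 1.75 = leaning away from the robot on its end stop. Stiff hinge; snaps home over about the last 0.25 rad. The brace is a bar 18 mm wide (y), 12 thick, 94 long from the hinge, with a rubber foot 30 wide, 18 thick at its tip
- label_left (a point): centre of the plate's barcode label (36 x 50 mm), flat on the upper side, 66 mm to the plate's -x from its centre, 41 mm above the bench, facing up
- unit_mid: warming plate in the middle of the row, lying upside down on the bench, loose, 1.8 kg: aluminium housing 180 (x) x 120 (y) x 40 mm, four plastic feet 20 mm across and 16 mm high at (+-75, +-46) mm on its upper side, a folding steel brace along its middle and a paper label. Origin: centre of the housing's lower face, z up, -x towards the robot. May be absent
- hinge_mid (a point): hinge axis of that plate's brace, 50 mm to the plate's +x, 58 mm above the bench; the axis is the plate's +y
- brace_mid (a joint): brace angle: 0 = folded flat, pointing to the plate's -x; 1.571 = straight up; 1.75 = leaning away from the robot on its end stop. Stiff hinge; snaps home over about the last 0.25 rad. The brace is a bar 18 mm wide (y), 12 thick, 94 long from the hinge, with a rubber foot 30 wide, 18 thick at its tip
- label_mid (a point): centre of the plate's barcode label (36 x 50 mm), flat on the upper side, 66 mm to the plate's -x from its centre, 41 mm above the bench, facing up
- unit_right: warming plate at the robot's right (-y), lying upside down on the bench, loose, 1.8 kg: aluminium housing 180 (x) x 120 (y) x 40 mm, four plastic feet 20 mm across and 16 mm high at (+-75, +-46) mm on its upper side, a folding steel brace along its middle and a paper label. Origin: centre of the housing's lower face, z up, -x towards the robot. May be absent
- hinge_right (a point): hinge axis of that plate's brace, 50 mm to the plate's +x, 58 mm above the bench; the axis is the plate's +y
- brace_right (a joint): brace angle: 0 = folded flat, pointing to the plate's -x; 1.571 = straight up; 1.75 = leaning away from the robot on its end stop. Stiff hinge; snaps home over about the last 0.25 rad. The brace is a bar 18 mm wide (y), 12 thick, 94 long from the hinge, with a rubber foot 30 wide, 18 thick at its tip
- label_right (a point): centre of the plate's barcode label (36 x 50 mm), flat on the upper side, 66 mm to the plate's -x from its centre, 41 mm above the bench, facing up
- screwdriver: bystander: a screwdriver 160 mm long lying beyond the plates
- tape: bystander: roll of clear tape 80 mm across, 45 mm high
- feet_bin: bystander: blue open bin 80 x 140 x 70 mm with plastic feet
Mind the look-alikes: they are no part of the job. What is shaped like the unit_left but brown or turquoise is not meant.

How it is judged:
On the way, in this order (a step that is already met when the one before it is completed fails the run):
1. every brace is swung out onto its end stop (value of joint each of brace_left, brace_mid, brace_right above 1.68 rad), for 0.3 s.
2. then the isolator is turned on (all of step 1 and value of joint switch above 1.42 rad), for 0.3 s.
3. then the scanner reads the label of the plate at the robot's left (+y), held over it for 1.5 seconds (x of label_left in the frame of scanner_window between -0.022 and 0.022 m and y of label_left in the frame of scanner_window between -0.022 and 0.022 m and z of label_left in the frame of scanner_window between -0.13 and -0.045 m and angle between the z axis of scanner and the z axis of unit_left, either way round below 0.26 rad), for 1.5 s.
4. then the scanner reads the label of the plate in the middle of the row, held over it for 1.5 seconds (x of label_mid in the frame of scanner_window between -0.022 and 0.022 m and y of label_mid in the frame of scanner_window between -0.022 and 0.022 m and z of label_mid in the frame of scanner_window between -0.13 and -0.045 m and angle between the z axis of scanner and the z axis of unit_mid, either way round below 0.26 rad), for 1.5 s.
5. then the scanner reads the label of the plate at the robot's right (-y), held over it for 1.5 seconds (x of label_right in the frame of scanner_window between -0.022 and 0.022 m and y of label_right in the frame of scanner_window between -0.022 and 0.022 m and z of label_right in the frame of scanner_window between -0.13 and -0.045 m and angle between the z axis of scanner and the z axis of unit_right, either way round below 0.26 rad), for 1.5 s.
6. then the isolator, on until now, is turned off (value of joint switch below 0.15 rad), for 0.3 s.
At the end, for the whole second after the job is handed in: every brace present is within 0.07 rad of its end stop, the isolator's handle is within 0.15 rad of off, and the scanner stands released, still and upright (0.1 rad) on its mat, head centre and heel centre both within the mat (all of step 1 and value of joint switch below 0.15 rad and x of scanner in the frame of mat between -0.125 and 0.125 m and y of scanner in the frame of mat between -0.06 and 0.06 m and x of scanner_heel in the frame of mat between -0.125 and 0.125 m and y of scanner_heel in the frame of mat between -0.06 and 0.06 m and angle between scanner's own z axis and vertical below 0.1 rad and height (world z) of scanner below 0.008 m and linear speed of scanner below 0.02 m/s); the robot touches nothing.
It fails at once if the screwdriver is pushed about (more than 40 mm) (distance of screwdriver from where it was at the start of the episode above 0.04 m).
It fails at once if the tape roll is pushed about (more than 40 mm) (distance of tape from where it was at the start of the episode above 0.04 m).
It fails at once if the bin of feet is pushed about (more than 40 mm) (distance of feet_bin from where it was at the start of the episode above 0.04 m).
Of unit_left, unit_mid, unit_right only 2 to 3 are there at a start; the rules pass over those that are not, and their reading is None.
At some moment in a run one of scanner, unit_left, unit_mid, unit_right may be knocked a few centimetres aside while the robot is not near it.
It also fails if it takes over 210 s, if anything falls off the work surface, if the arm or the gripper's body presses on something with over 40 N, if the wrist force passes 120 N, or if a joint passes its speed limit or range.

## Working session

There is one attempt and no reset: what is moved stays moved. The work goes in short steps, Python scripts to look and compute and a tool call to move; the robot and the scene stay as the last step left them, time stands still between calls to the robot, and variables do not carry over. Pictures are saved under pics/ and viewed, at most 14 in all, crops included, and the job is handed in when it is done.

Besides the shell and the picture viewer there is one more tool, called after "Call:" as name(argument=value, ...) on one line, values as JSON. step_arm: Moves the arm, as the interface text tells. Its arguments: {"type":"object","properties":{"motion":{"type":"array"},"force":{"type":"number"}},"required":["motion"]}

```bash
mkdir -p pics; ls; cat > h.py <<'E'
import numpy as np, cv2
from scipy.spatial.transform import Rotation as R
from plant import r
def cam(n):
    s=r.snapshot(n); return s
def w(s,p):
    return R.from_quat(s["orientation"]).apply(p)+np.array(s["xyz"])
def cloud(s):
    d=s["depth"]; v,u=np.mgrid[:384,:512]
    P=np.stack([(u-s["cx"])/s["fx"]*d,(v-s["cy"])/s["fy"]*d,d],-1)
    return w(s,P.reshape(-1,3)).reshape(384,512,3)
def pix(s,p):
    c=R.from_quat(s["orientation"]).inv().apply(np.array(p)-s["xyz"])
    return (c[0]/c[2]*s["fx"]+s["cx"], c[1]/c[2]*s["fy"]+s["cy"])
def st():
    s=r.get_state(); print("t",round(s["clock"],2),"tcp",np.round(s["tool_pos"],4),"R\n",np.round(R.from_quat(s["eef_rot"]).as_matrix(),3),"F",np.round(s["contact_force"],1),"op",round(s["opening"],3),"ff",s["finger_force"]); return s
E
python3 - <<'E'
from h import *
st(); print(r.tip_reach)
for n in ["top","side"]:
    s=cam(n); print(n,s["xyz"],np.round(R.from_quat(s["orientation"]).as_matrix(),2).tolist(),s["fx"])
    cv2.imwrite(f"pics/{n}0.png",s["pixels"][...,::-1]); np.savez(f"{n}0.npz",**s)
    for t in ["isolator","switch_grip","mat","scanner","scanner_grip","unit_mid","hinge_mid","label_mid","brace_mid","screwdriver","tape","feet_bin"]:
        for o in r.search_frame(n,t)[:5]:
            p=w(s,o["at"]); print(t,round(o["score"],2),np.round(p,3),np.round(pix(s,p)))
E
```

```text
pics
t 0.0 tcp [0.228  0.5812 0.234 ] R
 [[-0.931  0.365 -0.001]
 [ 0.365  0.931 -0.002]
 [-0.    -0.002 -1.   ]] F [-0.2 -0.8 -0.1] op 1.0 ff 0.0
0.022
top [0.3279747  0.01327601 1.19274723] [[-0.02, -0.98, 0.19], [-1.0, 0.02, 0.0], [-0.0, -0.19, -0.98]] 427.9607658008981
mat 0.78 [0.501 0.449 0.005] [108. 212.]
scanner 0.89 [0.569 0.447 0.05 ] [104. 186.]
scanner 0.7 [0.563 0.199 0.037] [196. 187.]
scanner 0.16 [ 0.579 -0.224  0.083] [352. 175.]
scanner_grip 0.68 [ 0.845 -0.002  0.019] [267.  92.]
scanner_grip 0.6 [0.564 0.444 0.048] [105. 187.]
scanner_grip 0.21 [0.569 0.202 0.089] [191. 181.]
hinge_mid 0.33 [ 0.576 -0.225  0.036] [349. 180.]
screwdriver 0.57 [0.842 0.001 0.025] [266.  92.]
tape 0.75 [0.794 0.171 0.04 ] [207. 107.]
tape 0.17 [0.565 0.198 0.038] [196. 186.]
feet_bin 0.78 [ 0.801 -0.188  0.031] [332. 104.]
side [ 0.1379985  -1.02856264  1.11037141] [[0.94, -0.22, 0.26], [-0.34, -0.64, 0.69], [0.01, -0.73, -0.68]] 444.0101539541325
isolator 0.74 [ 0.801 -0.191  0.036] [348. 231.]
isolator 0.57 [ 0.503 -0.477  0.06 ] [303. 326.]
switch_grip 0.9 [ 0.505 -0.474  0.058] [303. 325.]
mat 0.94 [0.49  0.433 0.   ] [207. 151.]
scanner 0.85 [0.564 0.444 0.045] [223. 138.]
scanner_grip 0.61 [0.568 0.443 0.048] [224. 137.]
brace_mid 0.65 [0.559 0.175 0.038] [243. 179.]
screwdriver 0.46 [ 0.842 -0.01   0.02 ] [332. 197.]
tape 0.91 [0.792 0.162 0.031] [301. 170.]
tape 0.31 [0.566 0.44  0.047] [224. 138.]
feet_bin 0.94 [ 0.802 -0.194  0.035] [348. 232.]
```

View pics/top0.png

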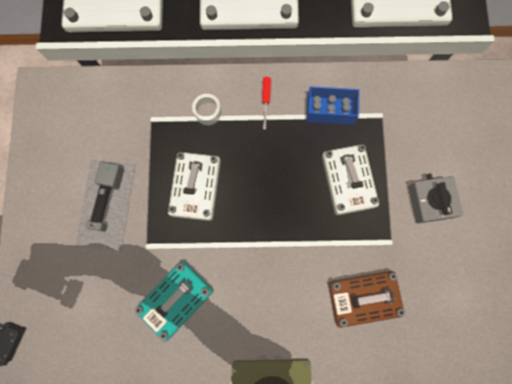

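View pics/side0.png

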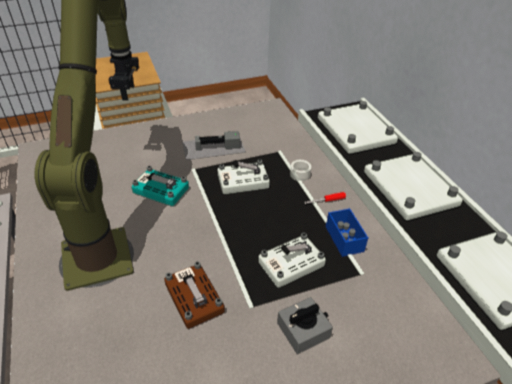

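Candidates: white plates at (194,186) and (350,180) in the top view match the description. The turquoise plate at (175,300) and the brown one at (367,298) are look-alikes. The middle plate appears to be absent. Next I'll measure and check a crop.

```bash
cat > m.py <<'E'
from h import *
def rect(C,x0,x1,y0,y1,z0,z1):
    m=(C[...,0]>x0)&(C[...,0]<x1)&(C[...,1]>y0)&(C[...,1]<y1)&(C[...,2]>z0)&(C[...,2]<z1)
    P=C[m]; 
    if len(P)<8: return None
    (c,sz,a)=cv2.minAreaRect((P[:,:2]*1000).astype(np.float32))
    return len(P),np.round(c,1).tolist(),np.round(sz,1).tolist(),round(a,1),round(float(np.median(P[:,2])),4)
E
python3 - <<'E'
from m import *
S={n:dict(np.load(n+"0.npz")) for n in ["top","side"]}
B={"left":(.42,.70,.1,.3),"right":(.42,.72,-.34,-.12),"iso":(.4,.62,-.6,-.38),"scan":(.35,.7,.36,.54)}
for n,s in S.items():
    C=cloud(s)
    for k,b in B.items():
        for z in [(.001,.02),(.02,.036),(.033,.046),(.05,.064),(.062,.09),(.085,.115)]:
            print(n,k,z,rect(C,*b,*z))
im=S["top"]["pixels"][...,::-1]
f=lambda a:cv2.resize(a,(400,300),interpolation=cv2.INTER_CUBIC)
a=[im[140:230,135:255],im[135:225,290:410],im[160:235,385:485],im[150:255,35:175]]
cv2.imwrite("pics/c1.png",np.vstack([np.hstack([f(a[0]),f(a[1])]),np.hstack([f(a[2]),f(a[3])])]))
E
```

```text
top left (0.001, 0.02) (1450, [559.9, 200.6], [198.5, 279.9], 89.7, 0.0023)
top left (0.02, 0.036) (340, [569.2, 203.8], [120.3, 180.5], 82.9, 0.0345)
top left (0.033, 0.046) (2163, [568.6, 203.4], [119.4, 179.4], 82.8, 0.0389)
top left (0.05, 0.064) (226, [568.9, 204.2], [111.2, 168.0], 82.2, 0.0553)
top left (0.062, 0.09) (178, [581.5, 197.8], [32.9, 95.9], 89.5, 0.075)
top left (0.085, 0.115) (135, [555.0, 206.5], [30.3, 45.1], 86.7, 0.0954)
top right (0.001, 0.02) (2056, [570.1, -229.9], [299.7, 219.7], 0.0, 0.0024)
top right (0.02, 0.036) (331, [580.8, -229.8], [180.9, 121.7], 9.8, 0.0342)
top right (0.033, 0.046) (2135, [580.2, -229.3], [179.6, 120.0], 9.6, 0.0391)
top right (0.05, 0.064) (238, [580.8, -229.8], [168.0, 110.5], 10.0, 0.0557)
top right (0.062, 0.09) (213, [591.0, -227.5], [97.4, 34.4], 9.2, 0.0754)
top right (0.085, 0.115) (116, [564.5, -233.4], [44.8, 28.5], 5.4, 0.0917)
top iso (0.001, 0.02) (1034, [510.0, -490.0], [219.8, 219.7], 0.0, 0.0023)
top iso (0.02, 0.036) (116, [525.8, -453.5], [130.0, 107.3], 7.6, 0.0295)
top iso (0.033, 0.046) (109, [509.4, -438.7],
[... 1634 characters left out ...]
0, -477.8], [101.0, 139.4], 78.5, 0.0291)
side iso (0.033, 0.046) (149, [513.7, -479.8], [97.4, 138.8], 78.0, 0.0389)
side iso (0.05, 0.064) (1084, [516.0, -459.6], [112.2, 113.0], 8.4, 0.0588)
side iso (0.062, 0.09) (287, [512.5, -460.7], [96.5, 99.4], 7.0, 0.0684)
side iso (0.085, 0.115) (249, [510.9, -460.5], [85.9, 19.0], 7.2, 0.1002)
side scan (0.001, 0.02) (567, [525.0, 449.9], [346.3, 179.5], 0.1, 0.0029)
side scan (0.02, 0.036) (119, [536.1, 434.4], [30.3, 182.4], 74.9, 0.0295)
side scan (0.033, 0.046) (135, [535.7, 439.0], [52.2, 185.4], 68.2, 0.0402)
side scan (0.05, 0.064) (160, [540.1, 444.4], [59.3, 183.3], 84.1, 0.0543)
side scan (0.062, 0.09) None
side scan (0.085, 0.115) None
```

View pics/c1.png

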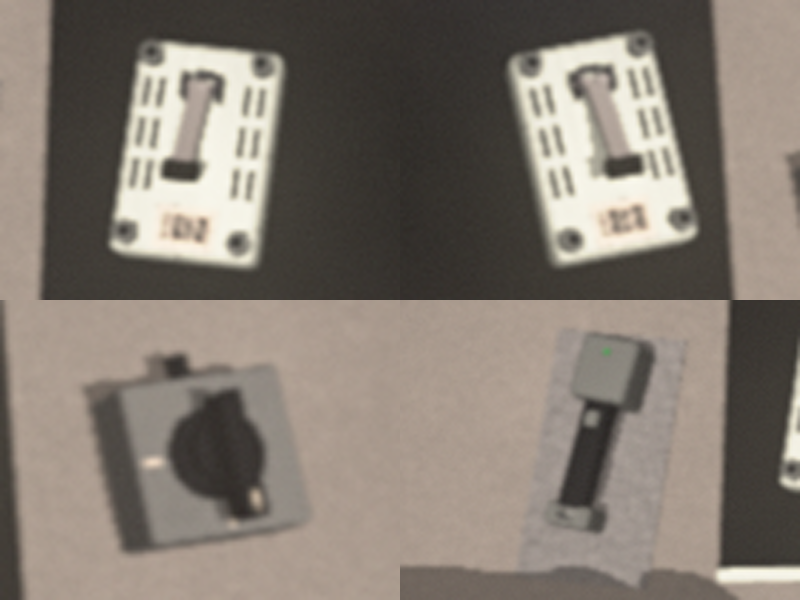

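Confirmed in the crop: both white plates have hinges at +x, and there's no plate in the middle. The isolator's white mark points to -x, so it is off. The scanner's head is at +x on the mat. Now the brace profile.

```bash
cat >> m.py <<'E'
def planef(C,c,yaw):
    P=C.reshape(-1,3)-[c[0],c[1],0]; k,s=np.cos(yaw),np.sin(yaw)
    return np.stack([P[:,0]*k+P[:,1]*s,-P[:,0]*s+P[:,1]*k,P[:,2]],1)
E
python3 - <<'E'
from m import *
for n in ["top","side"]:
    C=cloud(dict(np.load(n+"0.npz")))
    for c,yaw in [((.5686,.2035),-.125),((.5802,-.2298),.171)]:
        P=planef(C,c,yaw); Q=P[(abs(P[:,0])<.085)&(abs(P[:,1])<.03)&(P[:,2]>.06)&(P[:,2]<.13)]
        print(n,c)
        for x in np.arange(-.05,.07,.01):
            q=Q[abs(Q[:,0]-x)<.005]
            if len(q): print(round(x,2),len(q),"z",np.round([q[:,2].max(),np.median(q[:,2])],3),"y",np.round([q[:,1].min(),q[:,1].max()],3))
    P=C.reshape(-1,3); q=P[(abs(P[:,0]-.51)<.08)&(abs(P[:,1]+.46)<.08)&(P[:,2]>.098)&(P[:,2]<.11)]
    print("handle",rect(C,.4,.62,-.6,-.38,.097,.11),q.mean(0))
E
```

```text
top (0.5686, 0.2035)
-0.04 7 z [0.098 0.095] y [-0.012  0.015]
-0.03 51 z [0.103 0.098] y [-0.015  0.015]
-0.02 35 z [0.102 0.096] y [-0.014  0.015]
-0.01 27 z [0.094 0.09 ] y [-0.009  0.01 ]
0.0 24 z [0.09  0.086] y [-0.008  0.009]
0.01 25 z [0.086 0.082] y [-0.008  0.009]
0.02 25 z [0.081 0.077] y [-0.008  0.008]
0.03 23 z [0.076 0.073] y [-0.009  0.009]
0.04 32 z [0.073 0.068] y [-0.017  0.015]
0.05 34 z [0.068 0.063] y [-0.016  0.017]
0.06 8 z [0.068 0.065] y [-0.015  0.015]
top (0.5802, -0.2298)
-0.04 18 z [0.098 0.09 ] y [-0.013  0.015]
-0.03 47 z [0.098 0.095] y [-0.014  0.015]
-0.02 32 z [0.097 0.09 ] y [-0.012  0.015]
-0.01 25 z [0.092 0.086] y [-0.009  0.009]
0.0 26 z [0.086 0.082] y [-0.008  0.009]
0.01 27 z [0.086 0.08 ] y [-0.009  0.009]
0.02 22 z [0.079 0.074] y [-0.009  0.009]
0.03 27 z [0.076 0.071] y [-0.009  0.009]
0.04 33 z [0.07  0.067] y [-0.016  0.017]
0.05 35 z [0.07  0.063] y [-0.017  0.019]
0.06 10 z [0.068 0.065] y [-0.017  0.017]
handle (205, [510.8, -458.7], [84.1, 18.7], 8.3, 0.1018) [ 0.51054559 -0.45725948  0.10188263]
side (0.5686, 0.2035)
-0.04 4 z [0
[... 332 characters left out ...]
2 z [0.07  0.066] y [-0.017  0.009]
0.05 10 z [0.067 0.065] y [-0.019  0.01 ]
0.06 6 z [0.065 0.062] y [-0.018  0.016]
side (0.5802, -0.2298)
-0.04 19 z [0.094 0.09 ] y [-0.016  0.009]
-0.03 32 z [0.098 0.094] y [-0.017  0.014]
-0.02 16 z [0.093 0.089] y [-0.016  0.008]
-0.01 19 z [0.089 0.084] y [-0.011  0.009]
0.0 15 z [0.087 0.081] y [-0.012  0.005]
0.01 16 z [0.082 0.078] y [-0.011  0.004]
0.02 17 z [0.077 0.073] y [-0.01   0.006]
0.03 14 z [0.074 0.069] y [-0.011  0.005]
0.04 24 z [0.072 0.066] y [-0.021  0.014]
0.05 18 z [0.069 0.063] y [-0.022  0.013]
0.06 6 z [0.067 0.064] y [-0.016  0.016]
handle (175, [511.0, -460.4], [85.7, 18.9], 6.8, 0.1017) [ 0.50812198 -0.46147082  0.10171166]
```

```bash
cat > go.py <<'E'
from h import *
import sys
def go(x,y,z,ydeg):
    "tool y axis at ydeg (world, deg, mod 180), pointing down"
    s=r.get_state(); R0=R.from_quat(s["eef_rot"]); p=np.array(s["tool_pos"])
    best=None
    for a in (ydeg,ydeg+180):
        t=np.radians(a); Y=np.array([np.cos(t),np.sin(t),0]); Z=np.array([0,0,-1.]); X=np.cross(Y,Z)
        v=(R0.inv()*R.from_matrix(np.stack([X,Y,Z],1))).as_rotvec()
        if best is None or np.linalg.norm(v)<np.linalg.norm(best): best=v
    print("t",round(s["clock"],2),"tcp",np.round(p,4),"yang",round(float(np.degrees(np.arctan2(*R0.as_matrix()[[1,0],1]))),1),"F",np.round(s["contact_force"],1),"op",round(s["opening"],3),"ff",s["finger_force"],"q7",round(s["q"][6],2))
    print("dp",np.round(R0.inv().apply(np.array([x,y,z])-p)*1000,1).tolist(),"twist",np.round(best,3).tolist())
if __name__=="__main__": go(*map(float,sys.argv[1:]))
E
python3 go.py .543 .206 .2 82.8
```

```text
t 1.3 tcp [0.2282 0.5819 0.2349] yang 68.6 F [ 1.   0.3 -0.1] op 1.004 ff 0.0 q7 -0.22
dp [-430.3, -235.0, 34.8] twist [0.0, 0.0, -0.248]
```

Call:
step_arm(motion=[{"dp":[-215,-117,17],"twist":[0,0,-0.124],"hand":1},{"dp":[-215,-117,17],"twist":[0,0,-0.124],"hand":1},{"dp":[-430,-235,35],"twist":[0,0,-0.248],"hand":1},{"dp":[-430,-235,35],"twist":[0,0,-0.248],"hand":1},{"dp":[-430,-235,35],"twist":[0,0,-0.248],"hand":1}], force=40)

```text
clock: 1.92
tool_pos: [0.4297, 0.3414, 0.2128]
eef_rot: [0.063, 0.998, 0.0, 0.0]
contact_force: [1.6, 0.8, -1.1]
opening: 1.001
finger_force: 0.0
```

```bash
python3 go.py .543 .206 .2 82.8
```

```text
t 1.93 tcp [0.4297 0.3414 0.2128] yang 82.8 F [ 1.6  0.8 -1.1] op 1.001 ff 0.0 q7 0.43
dp [-129.4, -120.1, 12.8] twist [0.001, 0.001, -0.0]
```

Call:
step_arm(motion=[{"dp":[-129,-120,13],"twist":[0,0,0],"hand":1},{"dp":[-129,-120,13],"twist":[0,0,0],"hand":1},{"dp":[-129,-120,13],"twist":[0,0,0],"hand":1},{"dp":[-129,-120,63],"twist":[0,0,0],"hand":1},{"dp":[-129,-120,63],"twist":[0,0,0],"hand":1}])

```text
clock: 2.55
tool_pos: [0.5391, 0.206, 0.1471]
eef_rot: [0.063, 0.998, -0.002, -0.003]
contact_force: [-0.5, 0.2, 0.6]
opening: 1.0
finger_force: 0.0
```

```bash
python3 go.py .543 .206 .092 82.8
```

```text
t 2.55 tcp [0.5391 0.206  0.1471] yang 82.7 F [-0.5  0.2  0.6] op 1.0 ff 0.0 q7 0.69
dp [-4.2, 0.7, 55.0] twist [-0.004, -0.006, -0.001]
```

Call:
step_arm(motion=[{"dp":[-3,1,28],"twist":[0,0,0],"hand":1},{"dp":[-3,1,55],"twist":[0,0,0],"hand":1},{"dp":[-3,1,55],"twist":[0,0,0],"hand":0},{"dp":[-3,1,55],"twist":[0,0,0],"hand":-1},{"dp":[-3,1,55],"twist":[0,0,0],"hand":-1}])

```text
clock: 3.18
tool_pos: [0.5452, 0.209, 0.0963]
eef_rot: [0.063, 0.998, 0.001, 0.001]
contact_force: [0.0, -0.8, -0.6]
opening: 0.686
finger_force: 0.0
```

Call:
step_arm(motion=[{"dp":[0,0,0],"twist":[0,0,0],"hand":-1},{"dp":[0,0,0],"twist":[0,0,0],"hand":-1},{"dp":[0,0,0],"twist":[0,0,0],"hand":-1}])

```text
clock: 3.55
tool_pos: [0.5443, 0.2081, 0.0948]
eef_rot: [0.063, 0.998, -0.0, -0.0]
contact_force: [0.3, -5.5, 0.7]
opening: 0.346
finger_force: 2.9
```

```bash
python3 go.py .543 .206 .092 82.8
```

```text
t 3.55 tcp [0.5443 0.2081 0.0948] yang 82.8 F [ 0.3 -5.5  0.7] op 0.346 ff 2.888294532895088 q7 0.66
dp [1.1, -2.2, 2.8] twist [-0.0, -0.0, -0.0]
```

Call:
step_arm(motion=[{"dp":[0,0,0],"twist":[0,0,0],"hand":-1},{"dp":[0,0,0],"twist":[0,0,0],"hand":-1},{"dp":[-3,0,-6],"twist":[0,0,0],"hand":-1},{"dp":[-7,0,-12],"twist":[0,0,0],"hand":-1},{"dp":[-12,0,-19],"twist":[0,0,0],"hand":-1}])

```text
clock: 4.18
tool_pos: [0.5574, 0.206, 0.1139]
eef_rot: [0.063, 0.998, -0.0, 0.001]
contact_force: [4.4, -2.9, -7.6]
opening: 0.303
finger_force: 40.0
```

Call:
step_arm(motion=[{"dp":[-5,0,-6],"twist":[0,0,0],"hand":-1},{"dp":[-12,0,-11],"twist":[0,0,0],"hand":-1},{"dp":[-18,0,-16],"twist":[0,0,0],"hand":-1},{"dp":[-25,0,-20],"twist":[0,0,0],"hand":-1},{"dp":[-33,0,-23],"twist":[0,0,0],"hand":-1}])

```text
clock: 4.8
tool_pos: [0.5888, 0.2053, 0.1379]
eef_rot: [0.062, 0.998, 0.002, -0.0]
contact_force: [-0.3, 0.3, -0.5]
opening: 0.138
finger_force: 0.0
```

```bash
python3 go.py .543 .206 .092 82.8; python3 - <<'E'
from h import *
s=cam("side"); cv2.imwrite("pics/s1.png",cv2.resize(s["pixels"][110:260,150:350,::-1],(800,600)))
E
```

```text
t 4.8 tcp [0.5888 0.2053 0.1379] yang 82.9 F [-0.3  0.3 -0.5] op 0.138 ff 0.0 q7 0.75
dp [45.5, -5.1, 45.9] twist [0.004, -0.001, 0.002]
```

View pics/s1.png

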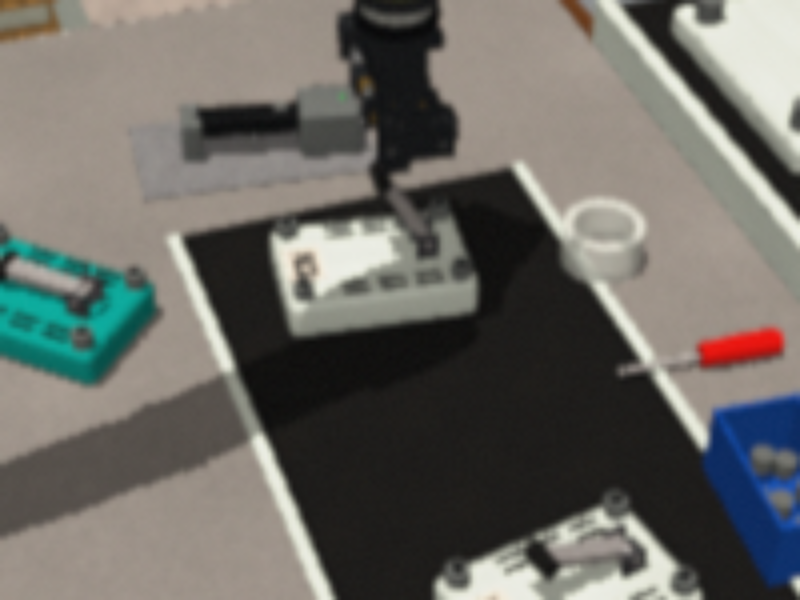

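The grip slipped off with the brace partly up at about 1 rad. I'll back off, measure, then push the brace from the robot's side with shut fingers.

Call:
step_arm(motion=[{"dp":[0,0,-40],"twist":[0,0,0],"hand":-1},{"dp":[60,0,-40],"twist":[0,0,0],"hand":-1},{"dp":[110,0,-40],"twist":[0,0,0],"hand":-1},{"dp":[110,0,-40],"twist":[0,0,0],"hand":-1}])

```text
clock: 5.35
tool_pos: [0.4753, 0.2181, 0.1776]
eef_rot: [0.06, 0.998, -0.0, -0.002]
contact_force: [0.4, 0.4, 0.2]
opening: 0.002
finger_force: 0.0
```

```bash
cat >> m.py <<'E'
def plate(n,c,box=.13,pr=True):
    "refit plate pose near c and brace profile"
    s=cam(n); C=cloud(s)
    o=rect(C,c[0]-box,c[0]+box,c[1]-box*.75,c[1]+box*.75,.033,.046); print(n,o)
    return s,C,o
def brace(C,c,yaw):
    P=planef(C,c,yaw); Q=P[(P[:,0]>-.06)&(P[:,0]<.12)&(abs(P[:,1])<.018)&(P[:,2]>.066)&(P[:,2]<.18)]
    for z in np.arange(.07,.175,.01):
        q=Q[abs(Q[:,2]-z)<.005]
        if len(q): print(" z",round(z,2),len(q),"x",np.round([q[:,0].min(),np.median(q[:,0]),q[:,0].max()],3),"y",np.round([q[:,1].min(),q[:,1].max()],3))
E
python3 - <<'E'
from m import *
for n in ["top","side"]:
    s,C,o=plate(n,(.569,.203)); brace(C,(.5686,.203),-.125)
E
python3 go.py .6 .2 .092 82.8
```

```text
top (1181, [574.5, 202.4], [118.8, 167.3], 82.7, 0.0389)
 z 0.07 17 x [0.037 0.049 0.054] y [-0.017  0.014]
 z 0.08 14 x [0.032 0.042 0.047] y [-0.008  0.008]
 z 0.09 10 x [0.024 0.036 0.038] y [-0.008  0.008]
 z 0.1 10 x [0.028 0.032 0.036] y [-0.008  0.008]
 z 0.11 10 x [0.023 0.026 0.029] y [-0.008  0.009]
 z 0.12 10 x [0.004 0.02  0.024] y [-0.013  0.009]
 z 0.13 23 x [-0.001  0.002  0.018] y [-0.014  0.011]
 z 0.14 65 x [-0.002  0.006  0.015] y [-0.013  0.017]
side (806, [567.2, 201.2], [125.0, 178.1], 83.2, 0.0387)
 z 0.07 9 x [0.038 0.046 0.057] y [-0.018  0.011]
 z 0.08 13 x [0.027 0.037 0.046] y [-0.013  0.002]
 z 0.09 8 x [0.025 0.034 0.039] y [-0.011  0.   ]
 z 0.1 10 x [0.018 0.027 0.033] y [-0.011  0.007]
 z 0.11 10 x [0.014 0.021 0.027] y [-0.011  0.001]
 z 0.12 6 x [0.013 0.017 0.022] y [-0.011  0.   ]
 z 0.13 15 x [-0.001  0.005  0.015] y [-0.018  0.018]
 z 0.14 19 x [-0.001  0.007  0.014] y [-0.018  0.012]
t 5.45 tcp [0.4803 0.2175 0.1776] yang 82.9 F [0.5 0.6 0.7] op 0.002 ff 0.0 q7 0.62
dp [-120.9, -2.7, 85.7] twist [0.002, 0.001, 0.001]
```

Call:
step_arm(motion=[{"dp":[-30,-3,33],"twist":[0,0,0],"hand":-1},{"dp":[-69,-3,33],"twist":[0,0,0],"hand":-1},{"dp":[-80,-3,33],"twist":[0,0,0],"hand":-1},{"dp":[-95,-3,33],"twist":[0,0,0],"hand":-1},{"dp":[-105,-3,33],"twist":[0,0,0],"hand":-1}])

```text
clock: 6.08
tool_pos: [0.5844, 0.2005, 0.1439]
eef_rot: [0.063, 0.998, 0.0, 0.0]
contact_force: [-0.0, 0.0, 0.2]
opening: 0.003
finger_force: 0.0
```

Call:
step_arm(motion=[{"dp":[-10,0,0],"twist":[0,0,0],"hand":-1},{"dp":[-18,0,0],"twist":[0,0,0],"hand":-1},{"dp":[-26,0,0],"twist":[0,0,0],"hand":-1},{"dp":[-33,0,0],"twist":[0,0,0],"hand":-1},{"dp":[-33,0,0],"twist":[0,0,0],"hand":-1}])

```text
clock: 6.7
tool_pos: [0.6169, 0.196, 0.1436]
eef_rot: [0.063, 0.998, 0.0, 0.0]
contact_force: [0.3, -0.4, -0.8]
opening: 0.006
finger_force: 0.0
```

```bash
python3 go.py .62 .197 .145 82.8;python3 - <<'E'
from m import *
for n in ["top","side"]:
    s,C,o=plate(n,(.569,.203)); brace(C,(.5686,.203),-.125)
E
```

```text
t 6.7 tcp [0.6169 0.196  0.1436] yang 82.8 F [ 0.3 -0.4 -0.8] op 0.006 ff 0.0 q7 0.78
dp [-2.9, 1.4, -1.4] twist [0.0, 0.0, -0.001]
top None
side (816, [566.9, 200.1], [125.4, 178.2], 81.9, 0.0386)
 z 0.07 9 x [0.034 0.042 0.051] y [-0.012 -0.001]
 z 0.08 9 x [0.029 0.037 0.045] y [-0.013  0.008]
 z 0.09 8 x [0.026 0.033 0.041] y [-0.011 -0.001]
 z 0.1 12 x [0.018 0.027 0.034] y [-0.011  0.001]
 z 0.11 11 x [0.013 0.019 0.028] y [-0.012  0.004]
 z 0.12 2 x [0.005 0.013 0.022] y [-0.014 -0.007]
 z 0.13 15 x [-0.002  0.004  0.018] y [-0.018  0.015]
 z 0.14 21 x [-0.002  0.007  0.014] y [-0.015  0.013]
 z 0.15 7 x [0.038 0.046 0.056] y [-0.017 -0.01 ]
 z 0.16 1 x [0.041 0.041 0.041] y [-0.017 -0.017]
```

```bash
python3 - <<'E'
from h import *
s=cam("side"); cv2.imwrite("pics/s2.png",cv2.resize(s["pixels"][110:200,190:310,::-1],(800,600)))
E
```

```text
(no output)
```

View pics/s2.png

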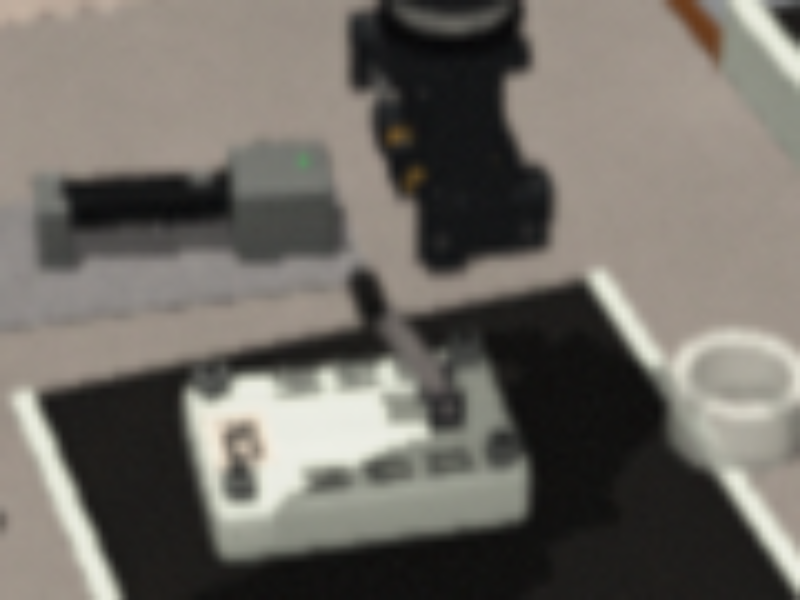

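```bash
python3 - <<'E'
from m import *
s=cam("side"); C=cloud(s)
for z in (.1216,.1436,.19): 
    u,v=pix(s,(.617,.196,z)); print(z,round(u),round(v),"crop",(u-190)/.15,(v-110)/.15)
P=planef(C,(.5686,.203),-.125); q=P[(abs(P[:,0]-.04)<.06)&(abs(P[:,1])<.1)&(P[:,2]>.14)]
for z in np.arange(.14,.25,.01):
    k=q[abs(q[:,2]-z)<.005]
    if len(k): print(round(z,2),len(k),np.round([k[:,0].min(),k[:,0].max(),k[:,1].min(),k[:,1].max()],3))
st()
E
```

```text
0.1216 256 155 crop 439.06977813219066 298.0749344233497
0.1436 256 150 crop 439.9923067690954 265.82073942256295
0.19 256 139 crop 441.99488086957103 195.80511827394238
0.14 5 [ 0.003  0.008 -0.015  0.012]
0.15 7 [ 0.038  0.056 -0.017 -0.013]
0.16 2 [ 0.041  0.044 -0.022 -0.016]
0.21 23 [ 0.015  0.08  -0.09   0.086]
0.22 73 [ 0.013  0.083 -0.092  0.088]
0.23 100 [ 0.013  0.084 -0.093  0.083]
0.24 72 [ 0.012  0.081 -0.098  0.085]
t 6.9 tcp [0.616  0.1963 0.1436] R
 [[-0.992  0.125 -0.   ]
 [ 0.125  0.992  0.   ]
 [ 0.     0.    -1.   ]] F [ 0.1  0.2 -1. ] op 0.008 ff 0.0
```

The side view shows the fingertips at z≈0.145, where the state implies 0.122. The gripper body is also about 20 mm above where it should be, so the tool really sits about 20 mm higher than the reading and passed over the foot. I'll push again about 18 mm lower.

Call:
step_arm(motion=[{"dp":[35,0,-2],"twist":[0,0,0],"hand":-1},{"dp":[74,0,-2],"twist":[0,0,0],"hand":-1},{"dp":[74,0,-2],"twist":[0,0,0],"hand":-1},{"dp":[74,0,20],"twist":[0,0,0],"hand":-1},{"dp":[74,0,20],"twist":[0,0,0],"hand":-1}])

```text
clock: 7.52
tool_pos: [0.543, 0.2048, 0.1227]
eef_rot: [0.063, 0.998, -0.001, -0.001]
contact_force: [0.2, 0.1, 1.2]
opening: 0.004
finger_force: 0.0
```

Call:
step_arm(motion=[{"dp":[-10,0,0],"twist":[0,0,0],"hand":-1},{"dp":[-18,0,0],"twist":[0,0,0],"hand":-1},{"dp":[-25,0,0],"twist":[0,0,0],"hand":-1},{"dp":[-32,0,0],"twist":[0,0,0],"hand":-1},{"dp":[-40,0,0],"twist":[0,0,0],"hand":-1}])

```text
clock: 8.15
tool_pos: [0.5831, 0.2006, 0.124]
eef_rot: [0.063, 0.998, 0.0, -0.0]
contact_force: [-1.4, -0.0, 1.0]
opening: 0.004
finger_force: 0.3
```

```bash
python3 go.py .62 .197 .125 82.8;python3 - <<'E'
from m import *
for n in ["side"]:
    s,C,o=plate(n,(.569,.203)); brace(C,(.5686,.203),-.125)
E
```

```text
t 8.15 tcp [0.5831 0.2006 0.124 ] yang 82.8 F [-1.4 -0.   1. ] op 0.004 ff 0.29304774943739176 q7 0.73
dp [-37.1, 1.0, -1.0] twist [0.001, -0.0, 0.0]
side (822, [568.3, 200.0], [127.4, 179.8], 84.0, 0.0388)
 z 0.07 11 x [0.04  0.045 0.054] y [-0.015  0.01 ]
 z 0.08 6 x [0.04  0.044 0.049] y [-0.012 -0.004]
 z 0.09 7 x [0.039 0.045 0.049] y [-0.011 -0.002]
 z 0.1 10 x [0.036 0.039 0.049] y [-0.013  0.01 ]
 z 0.11 5 x [0.037 0.043 0.044] y [-0.012 -0.007]
 z 0.12 9 x [0.033 0.037 0.044] y [-0.012 -0.005]
 z 0.13 7 x [0.005 0.024 0.039] y [-0.016 -0.01 ]
 z 0.14 2 x [0.008 0.014 0.019] y [-0.018 -0.016]
```

Call:
step_arm(motion=[{"dp":[-8,0,0],"twist":[0,0,0],"hand":-1},{"dp":[-16,0,0],"twist":[0,0,0],"hand":-1},{"dp":[-23,0,0],"twist":[0,0,0],"hand":-1},{"dp":[-29,0,0],"twist":[0,0,0],"hand":-1},{"dp":[-33,0,0],"twist":[0,0,0],"hand":-1}])

```text
clock: 8.82
tool_pos: [0.614, 0.1964, 0.1235]
eef_rot: [0.063, 0.998, -0.0, -0.002]
contact_force: [-7.4, -1.1, 6.6]
opening: 0.006
finger_force: 3.9
```

```bash
python3 go.py .62 .197 .125 82.8;python3 - <<'E'
from m import *
for n in ["side"]:
    s,C,o=plate(n,(.569,.203)); brace(C,(.5686,.203),-.125)
E
```

```text
t 8.82 tcp [0.614  0.1964 0.1235] yang 82.8 F [-7.4 -1.1  6.6] op 0.006 ff 3.910976337288332 q7 0.77
dp [-5.9, 1.4, -1.5] twist [-0.001, -0.004, 0.0]
side (818, [567.5, 198.6], [123.2, 177.8], 83.2, 0.0386)
 z 0.07 8 x [0.041 0.048 0.055] y [-0.016  0.009]
 z 0.08 12 x [0.048 0.052 0.059] y [-0.014  0.004]
 z 0.09 9 x [0.05  0.052 0.062] y [-0.012  0.003]
 z 0.1 10 x [0.051 0.056 0.064] y [-0.01   0.004]
 z 0.11 10 x [0.052 0.056 0.064] y [-0.012  0.002]
 z 0.12 7 x [0.055 0.063 0.066] y [-0.01  -0.006]
 z 0.13 8 x [0.039 0.053 0.065] y [-0.017 -0.011]
 z 0.14 1 x [0.053 0.053 0.053] y [-0.017 -0.017]
```

Call:
step_arm(motion=[{"dp":[20,0,-10],"twist":[0,0,0],"hand":-1},{"dp":[40,0,-60],"twist":[0,0,0],"hand":-1},{"dp":[60,0,-70],"twist":[0,0,0],"hand":-1},{"dp":[60,0,-70],"twist":[0,0,0],"hand":-1}])

```text
clock: 9.38
tool_pos: [0.5555, 0.2046, 0.1948]
eef_rot: [0.062, 0.998, 0.0, 0.001]
contact_force: [0.9, 0.0, -0.1]
opening: 0.001
finger_force: 0.0
```

```bash
python3 go.py .553 -.235 .17 99.8;python3 - <<'E'
from m import *
for n in ["side","top"]:
    s,C,o=plate(n,(.569,.203)); brace(C,(.5686,.203),-.125)
E
```

```text
t 9.38 tcp [0.5555 0.2046 0.1948] yang 82.9 F [ 0.9  0.  -0.1] op 0.001 ff 0.0 q7 0.73
dp [-51.8, -436.5, 24.5] twist [0.001, 0.001, -0.295]
side (819, [567.5, 200.1], [127.0, 178.3], 82.3, 0.0387)
 z 0.07 9 x [0.044 0.048 0.057] y [-0.013  0.004]
 z 0.08 9 x [0.047 0.051 0.06 ] y [-0.013 -0.001]
 z 0.09 10 x [0.048 0.052 0.06 ] y [-0.014  0.004]
 z 0.1 7 x [0.052 0.056 0.063] y [-0.009  0.006]
 z 0.11 11 x [0.053 0.056 0.063] y [-0.013  0.008]
 z 0.12 11 x [0.053 0.059 0.066] y [-0.015  0.   ]
 z 0.13 9 x [0.056 0.062 0.072] y [-0.015  0.004]
 z 0.14 13 x [0.057 0.059 0.073] y [-0.017  0.011]
 z 0.15 20 x [0.059 0.065 0.073] y [-0.015  0.013]
top None
```

Call:
step_arm(motion=[{"dp":[-26,-218,20],"twist":[0,0,-0.15],"hand":1},{"dp":[-26,-218,20],"twist":[0,0,-0.15],"hand":1},{"dp":[-26,-218,20],"twist":[0,0,-0.15],"hand":1},{"dp":[-26,-218,20],"twist":[0,0,-0.15],"hand":1},{"dp":[-52,-436,24],"twist":[0,0,-0.295],"hand":1}])

```text
clock: 10.1
tool_pos: [0.5548, -0.0778, 0.1714]
eef_rot: [-0.088, 0.996, 0.001, 0.0]
contact_force: [1.2, -0.1, 0.4]
opening: 0.546
finger_force: 0.0
```

```bash
python3 go.py .553 -.235 .13 99.8
```

```text
t 10.1 tcp [ 0.5548 -0.0778  0.1714] yang 100.1 F [ 1.2 -0.1  0.4] op 0.546 ff 0.0 q7 1.37
dp [29.3, -154.5, 41.1] twist [0.002, 0.0, 0.005]
```

Call:
step_arm(motion=[{"dp":[29,-154,20],"twist":[0,0,-0.005],"hand":1},{"dp":[29,-154,20],"twist":[0,0,-0.005],"hand":1},{"dp":[29,-154,30],"twist":[0,0,-0.005],"hand":1},{"dp":[29,-154,41],"twist":[0,0,-0.005],"hand":1},{"dp":[29,-154,41],"twist":[0,0,-0.005],"hand":1}])

```text
clock: 10.72
tool_pos: [0.5508, -0.2335, 0.1299]
eef_rot: [-0.087, 0.996, 0.001, -0.001]
contact_force: [0.6, -0.1, 0.1]
opening: 0.999
finger_force: 0.0
```

```bash
python3 go.py .553 -.235 .071 99.8; python3 - <<'E'
from m import *
s,C,o=plate("side",(.5802,-.23)); brace(C,(.5802,-.23),.171)
E
```

```text
t 10.72 tcp [ 0.5508 -0.2335  0.1299] yang 100.0 F [ 0.6 -0.1  0.1] op 0.999 ff 0.0 q7 1.61
dp [-2.0, -2.0, 58.9] twist [0.003, -0.002, 0.004]
side (1242, [579.8, -232.9], [181.2, 120.9], 9.5, 0.0387)
 z 0.07 24 x [-0.011  0.032  0.059] y [-0.017  0.001]
 z 0.08 16 x [-0.037 -0.011 -0.003] y [-0.015  0.009]
 z 0.09 54 x [-0.039 -0.031 -0.008] y [-0.018  0.013]
 z 0.1 11 x [-0.037 -0.031 -0.027] y [-0.016  0.011]
```

Call:
step_arm(motion=[{"dp":[-2,-2,30],"twist":[0,0,0],"hand":1},{"dp":[-2,-2,56],"twist":[0,0,0],"hand":0.6},{"dp":[-2,-2,56],"twist":[0,0,0],"hand":0},{"dp":[-2,-2,56],"twist":[0,0,0],"hand":-1},{"dp":[-2,-2,56],"twist":[0,0,0],"hand":-1}])

```text
clock: 11.4
tool_pos: [0.5546, -0.2363, 0.0769]
eef_rot: [-0.087, 0.996, -0.0, 0.001]
contact_force: [0.5, -0.5, -0.7]
opening: 0.567
finger_force: 0.0
```

Call:
step_arm(motion=[{"dp":[0,0,0],"twist":[0,0,0],"hand":-1},{"dp":[0,0,0],"twist":[0,0,0],"hand":-1},{"dp":[0,0,0],"twist":[0,0,0],"hand":-1},{"dp":[0,0,0],"twist":[0,0,0],"hand":-1}])

```text
clock: 11.9
tool_pos: [0.5533, -0.2349, 0.0755]
eef_rot: [-0.088, 0.996, 0.001, -0.0]
contact_force: [-2.2, 4.4, 1.2]
opening: 0.332
finger_force: 40.0
```

```bash
python3 go.py .553 -.235 .071 99.8
```

```text
t 11.9 tcp [ 0.5533 -0.2349  0.0755] yang 100.0 F [-2.2  4.4  1.2] op 0.332 ff 39.997615814208984 q7 1.57
dp [0.3, -0.1, 4.5] twist [0.002, -0.0, 0.004]
```

Call:
step_arm(motion=[{"dp":[-3,0,-6],"twist":[0,0,0],"hand":-1},{"dp":[-8,0,-13],"twist":[0,0,0],"hand":-1},{"dp":[-13,0,-20],"twist":[0,0,0],"hand":-1},{"dp":[-18,0,-26],"twist":[0,0,0],"hand":-1},{"dp":[-25,0,-32],"twist":[0,0,0],"hand":-1}])

```text
clock: 12.52
tool_pos: [0.5735, -0.2313, 0.1059]
eef_rot: [-0.087, 0.996, 0.001, -0.005]
contact_force: [-6.8, 4.9, -0.9]
opening: 0.334
finger_force: 40.0
```

Call:
step_arm(motion=[{"dp":[-6,0,-5],"twist":[0,0,0],"hand":-1},{"dp":[-14,0,-9],"twist":[0,0,0],"hand":-1},{"dp":[-21,0,-12],"twist":[0,0,0],"hand":-1},{"dp":[-29,0,-15],"twist":[0,0,0],"hand":-1},{"dp":[-38,0,-17],"twist":[0,0,0],"hand":-1}])

```text
clock: 13.15
tool_pos: [0.6098, -0.2249, 0.1248]
eef_rot: [-0.087, 0.996, 0.001, -0.007]
contact_force: [-13.0, 4.5, 13.1]
opening: 0.333
finger_force: 40.0
```

```bash
python3 go.py .553 -.235 .071 99.8; python3 - <<'E'
from m import *
s,C,o=plate("side",(.5802,-.23)); brace(C,(.5802,-.23),.171)
E
```

```text
t 13.15 tcp [ 0.6098 -0.2249  0.1248] yang 100.0 F [-13.    4.5  13.1] op 0.333 ff 40.00188706442714 q7 1.62
dp [57.0, -0.3, 54.6] twist [0.003, -0.013, 0.003]
side (1455, [578.7, -232.4], [180.5, 121.1], 10.8, 0.0388)
 z 0.07 9 x [0.039 0.043 0.059] y [-0.017  0.004]
 z 0.08 8 x [0.033 0.04  0.046] y [-0.012  0.002]
 z 0.09 11 x [0.029 0.033 0.043] y [-0.012 -0.   ]
 z 0.1 10 x [0.026 0.031 0.038] y [-0.011  0.005]
 z 0.11 7 x [0.024 0.025 0.033] y [-0.01   0.006]
 z 0.12 2 x [0.02  0.022 0.024] y [-0.01  -0.009]
 z 0.13 9 x [0.011 0.022 0.04 ] y [-0.017  0.016]
 z 0.14 37 x [0.01  0.016 0.03 ] y [-0.017  0.014]
 z 0.15 25 x [0.012 0.02  0.027] y [-0.018  0.017]
 z 0.16 5 x [0.021 0.027 0.03 ] y [0.015 0.017]
 z 0.17 9 x [0.02  0.024 0.037] y [0.012 0.018]
```

Call:
step_arm(motion=[{"dp":[-8,0,-4],"twist":[0,0,0],"hand":-1},{"dp":[-15,0,-5],"twist":[0,0,0],"hand":-1},{"dp":[-22,0,-5],"twist":[0,0,0],"hand":-1},{"dp":[-30,0,-4],"twist":[0,0,0],"hand":-1},{"dp":[-36,0,-3],"twist":[0,0,0],"hand":-1}])

```text
clock: 13.82
tool_pos: [0.6507, -0.2189, 0.1279]
eef_rot: [-0.087, 0.996, 0.0, -0.001]
contact_force: [-1.7, 3.3, 4.7]
opening: 0.325
finger_force: 40.0
```

```bash
python3 go.py .553 -.235 .071 99.8; python3 - <<'E'
from m import *
s,C,o=plate("side",(.5802,-.23)); brace(C,(.5802,-.23),.171)
E
```

```text
t 13.82 tcp [ 0.6507 -0.2189  0.1279] yang 100.0 F [-1.7  3.3  4.7] op 0.325 ff 40.000953767448664 q7 1.63
dp [99.0, 1.1, 57.0] twist [0.001, -0.001, 0.003]
side (1443, [581.8, -234.1], [179.4, 122.1], 9.3, 0.0387)
 z 0.07 21 x [0.041 0.049 0.061] y [-0.017  0.01 ]
 z 0.08 12 x [0.046 0.05  0.058] y [-0.011  0.006]
 z 0.09 13 x [0.048 0.05  0.059] y [-0.012  0.005]
 z 0.1 16 x [0.049 0.05  0.06 ] y [-0.014  0.003]
 z 0.11 15 x [0.047 0.051 0.062] y [-0.013  0.006]
 z 0.12 17 x [0.05  0.052 0.059] y [-0.015  0.004]
 z 0.13 15 x [0.051 0.053 0.08 ] y [-0.017  0.014]
 z 0.14 23 x [0.049 0.052 0.077] y [-0.017  0.017]
 z 0.15 44 x [0.049 0.058 0.072] y [-0.018  0.017]
 z 0.16 8 x [0.062 0.065 0.069] y [-0.017  0.017]
 z 0.17 8 x [0.061 0.065 0.07 ] y [0.01  0.017]
```

Call:
step_arm(motion=[{"dp":[0,0,0],"twist":[0,0,0],"hand":0},{"dp":[0,0,0],"twist":[0,0,0],"hand":0.3},{"dp":[0,0,-50],"twist":[0,0,0],"hand":0.3},{"dp":[60,0,-50],"twist":[0,0,0],"hand":-1},{"dp":[60,0,-50],"twist":[0,0,0],"hand":-1}])

```text
clock: 14.5
tool_pos: [0.5849, -0.2327, 0.1765]
eef_rot: [-0.086, 0.996, -0.001, -0.005]
contact_force: [1.6, -0.9, -0.5]
opening: 0.449
finger_force: 0.0
```

Call:
step_arm(motion=[{"dp":[0,0,0],"twist":[0,0,0],"hand":-1},{"dp":[0,0,0],"twist":[0,0,0],"hand":-1},{"dp":[0,0,55],"twist":[0,0,0],"hand":-1},{"dp":[0,0,55],"twist":[0,0,0],"hand":-1}])

```text
clock: 15.0
tool_pos: [0.5899, -0.229, 0.119]
eef_rot: [-0.087, 0.996, 0.001, -0.004]
contact_force: [-0.5, -0.1, 0.3]
opening: 0.008
finger_force: 0.0
```

```bash
python3 go.py .63 -.2215 .122 99.8; python3 - <<'E'
from m import *
for n in ("side","top"):
    s,C,o=plate(n,(.5802,-.23)); brace(C,(.5802,-.23),.171)
E
```

```text
t 15.0 tcp [ 0.5899 -0.229   0.119 ] yang 100.0 F [-0.5 -0.1  0.3] op 0.008 ff 0.0 q7 1.61
dp [-40.8, 0.4, -3.3] twist [0.003, -0.007, 0.004]
side (1428, [581.8, -233.8], [180.2, 121.1], 7.9, 0.0387)
 z 0.07 9 x [0.041 0.049 0.059] y [-0.012  0.012]
 z 0.08 1 x [0.05 0.05 0.05] y [0.005 0.005]
 z 0.12 2 x [0.    0.002 0.003] y [-0.013 -0.006]
 z 0.13 24 x [-0.003  0.001  0.018] y [-0.017  0.01 ]
 z 0.14 25 x [-0.002  0.002  0.059] y [-0.018  0.014]
 z 0.15 20 x [-0.001  0.001  0.06 ] y [-0.018  0.014]
 z 0.16 6 x [-0.     0.     0.017] y [-0.017 -0.012]
top (1519, [582.2, -229.2], [179.7, 119.2], 9.4, 0.0391)
 z 0.07 11 x [0.047 0.05  0.061] y [0.001 0.016]
 z 0.08 6 x [0.05  0.052 0.055] y [0.002 0.009]
 z 0.09 3 x [0.052 0.053 0.053] y [0.004 0.007]
 z 0.13 1 x [0.066 0.066 0.066] y [0.012 0.012]
 z 0.14 7 x [0.062 0.073 0.076] y [-0.004  0.014]
 z 0.15 40 x [0.062 0.068 0.075] y [-0.011  0.014]
```

Call:
step_arm(motion=[{"dp":[-15,0,-2],"twist":[0,0,0],"hand":-1},{"dp":[-28,0,-2],"twist":[0,0,0],"hand":-1},{"dp":[-36,0,-2],"twist":[0,0,0],"hand":-1},{"dp":[-40,0,-2],"twist":[0,0,0],"hand":-1},{"dp":[-42,0,-2],"twist":[0,0,0],"hand":-1}])

```text
clock: 15.72
tool_pos: [0.629, -0.224, 0.1256]
eef_rot: [-0.086, 0.996, -0.001, -0.005]
contact_force: [-13.4, -0.9, 11.3]
opening: 0.006
finger_force: 6.5
```

Call:
step_arm(motion=[{"dp":[60,0,0],"twist":[0,0,0],"hand":-1},{"dp":[80,0,-60],"twist":[0,0,0],"hand":1},{"dp":[100,0,-80],"twist":[0,0,0],"hand":1},{"dp":[100,0,-80],"twist":[0,0,0],"hand":1}])

```text
clock: 16.23
tool_pos: [0.5352, -0.2411, 0.2072]
eef_rot: [-0.086, 0.996, -0.001, 0.002]
contact_force: [-0.0, 0.3, -0.3]
opening: 0.317
finger_force: 0.0
```

```bash
python3 go.py .511 -.4595 .17 97.6; python3 - <<'E'
from m import *
for n in ("side","top"):
    s,C,o=plate(n,(.5802,-.23)); brace(C,(.582,-.23),.166)
    cv2.imwrite(f"pics/{n}3.png",s["pixels"][...,::-1])
    print("handle",rect(C,.4,.62,-.6,-.38,.097,.11)); print(rect(C,.569-.13,.569+.13,.1,.3,.033,.046)); brace(C,(.5686,.203),-.125)
E
```

```text
t 16.23 tcp [ 0.5352 -0.2411  0.2072] yang 99.9 F [-0.   0.3 -0.3] op 0.317 ff 0.0 q7 1.68
dp [61.5, -210.9, 37.7] twist [-0.003, 0.003, 0.04]
side (1449, [582.0, -232.7], [179.6, 122.3], 9.1, 0.0388)
 z 0.07 16 x [0.045 0.049 0.057] y [-0.017  0.005]
 z 0.08 17 x [0.045 0.05  0.058] y [-0.011  0.005]
 z 0.09 13 x [0.048 0.052 0.062] y [-0.014  0.008]
 z 0.1 18 x [0.047 0.053 0.064] y [-0.012  0.008]
 z 0.11 19 x [0.051 0.056 0.063] y [-0.012  0.007]
 z 0.12 17 x [0.053 0.058 0.068] y [-0.011  0.008]
 z 0.13 15 x [0.054 0.059 0.066] y [-0.016  0.012]
 z 0.14 24 x [0.056 0.06  0.073] y [-0.017  0.01 ]
 z 0.15 25 x [0.057 0.063 0.071] y [-0.017  0.008]
handle (182, [509.5, -461.3], [85.5, 17.3], 8.7, 0.1014)
(777, [567.6, 199.3], [124.1, 178.3], 82.9, 0.0387)
 z 0.07 8 x [0.041 0.051 0.056] y [-0.012  0.008]
 z 0.08 11 x [0.046 0.052 0.06 ] y [-0.01   0.006]
 z 0.09 9 x [0.049 0.052 0.06 ] y [-0.01   0.002]
 z 0.1 10 x [0.05  0.054 0.064] y [-0.014  0.007]
 z 0.11 11 x [0.053 0.059 0.063] y [-0.013 -0.001]
 z 0.12 10 x [0.053 0.059 0.067] y [-0.012  0.004]
 z 0.13 8 x [0.056 0.058 0.06
[... 507 characters left out ...]
58 0.059] y [-0.007  0.008]
 z 0.14 15 x [0.057 0.059 0.074] y [-0.013  0.015]
 z 0.15 72 x [0.056 0.065 0.074] y [-0.015  0.015]
handle None
(2324, [568.3, 203.7], [119.1, 178.7], 82.9, 0.0391)
 z 0.07 19 x [0.042 0.047 0.057] y [-0.017  0.017]
 z 0.08 11 x [0.047 0.049 0.051] y [-0.008  0.009]
 z 0.09 13 x [0.049 0.051 0.06 ] y [-0.008  0.008]
 z 0.1 15 x [0.05  0.052 0.057] y [-0.008  0.009]
 z 0.11 15 x [0.052 0.054 0.064] y [-0.008  0.009]
 z 0.12 10 x [0.054 0.056 0.058] y [-0.007  0.008]
 z 0.13 10 x [0.056 0.058 0.066] y [-0.013  0.009]
 z 0.14 23 x [0.057 0.059 0.073] y [-0.014  0.014]
 z 0.15 63 x [0.057 0.065 0.073] y [-0.014  0.015]
 z 0.16 1 x [0.062 0.062 0.062] y [-0.01 -0.01]
```

Call:
step_arm(motion=[{"dp":[30,-105,10],"twist":[0,0,0.02],"hand":1},{"dp":[30,-105,10],"twist":[0,0,0.02],"hand":1},{"dp":[61,-211,37],"twist":[0,0,0.04],"hand":1},{"dp":[61,-211,37],"twist":[0,0,0.04],"hand":1},{"dp":[61,-211,37],"twist":[0,0,0.04],"hand":1}])

```text
clock: 16.95
tool_pos: [0.5084, -0.4631, 0.1638]
eef_rot: [-0.063, 0.998, -0.0, -0.002]
contact_force: [0.5, 0.0, 0.1]
opening: 0.979
finger_force: 0.0
```

```bash
python3 go.py .5105 -.4595 .073 97.7
```

```text
t 16.95 tcp [ 0.5084 -0.4631  0.1638] yang 97.3 F [0.5 0.  0.1] op 0.979 ff 0.0 q7 2.0
dp [-2.9, 3.4, 90.7] twist [-0.0, -0.004, -0.008]
```

Call:
step_arm(motion=[{"dp":[-1,2,45],"twist":[0,0,-0.008],"hand":1},{"dp":[-1,2,85],"twist":[0,0,-0.008],"hand":0.5},{"dp":[-1,2,88],"twist":[0,0,-0.008],"hand":0},{"dp":[-1,2,88],"twist":[0,0,-0.008],"hand":-0.6},{"dp":[-1,2,88],"twist":[0,0,-0.008],"hand":-1}], force=30)

```text
clock: 17.58
tool_pos: [0.5137, -0.4564, 0.0815]
eef_rot: [-0.071, 0.997, -0.001, 0.001]
contact_force: [0.4, 0.1, 0.3]
opening: 0.569
finger_force: 0.0
```

Call:
step_arm(motion=[{"dp":[0,0,0],"twist":[0,0,0],"hand":-1},{"dp":[0,0,0],"twist":[0,0,0],"hand":-1},{"dp":[0,0,0],"twist":[0,0,0],"hand":-1},{"dp":[0,0,0],"twist":[0,0,0],"hand":-1},{"dp":[0,0,0],"twist":[0,0,0],"hand":-1}])

```text
clock: 18.2
tool_pos: [0.5125, -0.4585, 0.0799]
eef_rot: [-0.07, 0.998, -0.002, 0.001]
contact_force: [2.6, -4.1, -1.4]
opening: 0.177
finger_force: 30.0
```

```bash
python3 go.py .5105 -.4595 .073 97.7
```

```text
t 18.2 tcp [ 0.5125 -0.4585  0.0799] yang 98.1 F [ 2.6 -4.1 -1.4] op 0.177 ff 29.999519982375205 q7 1.96
dp [2.1, -0.6, 6.9] twist [-0.004, 0.001, 0.006]
```

Call:
step_arm(motion=[{"dp":[0,0,0],"twist":[0,0,0.16],"hand":-1},{"dp":[0,0,0],"twist":[0,0,0.32],"hand":-1},{"dp":[0,0,0],"twist":[0,0,0.48],"hand":-1},{"dp":[0,0,0],"twist":[0,0,0.64],"hand":-1},{"dp":[0,0,0],"twist":[0,0,0.8],"hand":-1}])

```text
clock: 18.82
tool_pos: [0.5133, -0.4583, 0.0798]
eef_rot: [0.323, 0.946, -0.002, 0.002]
contact_force: [1.2, -6.3, -3.5]
opening: 0.264
finger_force: 57.5
```

Call:
step_arm(motion=[{"dp":[0,0,0],"twist":[0,0,0.16],"hand":-1},{"dp":[0,0,0],"twist":[0,0,0.32],"hand":-1},{"dp":[0,0,0],"twist":[0,0,0.48],"hand":-1},{"dp":[0,0,0],"twist":[0,0,0.64],"hand":-1},{"dp":[0,0,0],"twist":[0,0,0.8],"hand":-1}])

```text
clock: 19.45
tool_pos: [0.5137, -0.4596, 0.0799]
eef_rot: [0.661, 0.751, -0.003, 0.004]
contact_force: [-0.2, -9.1, -5.7]
opening: 0.337
finger_force: 139.2
```

```bash
python3 go.py .5105 -.4595 .073 7.7
```

```text
t 19.45 tcp [ 0.5137 -0.4596  0.0799] yang 7.3 F [-0.2 -9.1 -5.7] op 0.337 ff 139.1500239330344 q7 0.74
dp [0.5, -3.1, 6.9] twist [0.001, 0.009, -0.007]
```

The opening grew from 16 to 30 mm, so the handle lags behind the fingers. I'll release, look and regrip harder.

Call:
step_arm(motion=[{"dp":[0,0,0],"twist":[0,0,0],"hand":0},{"dp":[0,0,0],"twist":[0,0,0],"hand":0.6},{"dp":[0,0,0],"twist":[0,0,0],"hand":1},{"dp":[0,0,-70],"twist":[0,0,0],"hand":1},{"dp":[0,0,-140],"twist":[0,0,0],"hand":1}])

```text
clock: 20.08
tool_pos: [0.5119, -0.4553, 0.2051]
eef_rot: [0.666, 0.746, 0.0, -0.001]
contact_force: [1.1, -0.7, -0.0]
opening: 0.998
finger_force: 0.0
```

```bash
python3 - <<'E'
from m import *
for n in ("side","top"):
    s=cam(n);C=cloud(s);print("handle",rect(C,.4,.62,-.6,-.38,.097,.11))
st()
E
```

```text
handle (183, [509.5, -460.3], [83.0, 18.5], 2.2, 0.1015)
handle (210, [510.5, -457.8], [82.5, 17.6], 2.7, 0.1018)
t 20.18 tcp [ 0.5159 -0.4588  0.2125] R
 [[-0.113  0.994  0.012]
 [ 0.994  0.113 -0.008]
 [-0.01   0.011 -1.   ]] F [ 0.1  0.4 -0.5] op 1.0 ff 0.0
```

```bash
python3 go.py .539 -.432 .15 2.4
```

```text
t 20.18 tcp [ 0.5159 -0.4588  0.2125] yang 6.5 F [ 0.1  0.4 -0.5] op 1.0 ff 0.0 q7 0.75
dp [24.6, 25.3, 62.5] twist [0.011, 0.009, 0.071]
```

Call:
step_arm(motion=[{"dp":[25,25,10],"twist":[0.01,0.009,0.071],"hand":-1},{"dp":[25,25,62],"twist":[0.01,0.009,0.071],"hand":-1},{"dp":[25,25,62],"twist":[0.01,0.009,0.071],"hand":-1},{"dp":[25,25,62],"twist":[0.01,0.009,0.071],"hand":-1},{"dp":[25,25,62],"twist":[0.01,0.009,0.071],"hand":-1}])

```text
clock: 20.8
tool_pos: [0.5347, -0.4298, 0.1446]
eef_rot: [0.692, 0.721, -0.001, -0.005]
contact_force: [0.6, 0.0, 0.3]
opening: 0.46
finger_force: 0.0
```

```bash
python3 go.py .539 -.432 .078 2.4
```

```text
t 20.8 tcp [ 0.5347 -0.4298  0.1446] yang 2.3 F [0.6 0.  0.3] op 0.46 ff 0.0 q7 0.64
dp [-2.8, 4.7, 66.5] twist [-0.008, -0.006, -0.001]
```

Call:
step_arm(motion=[{"dp":[-1,2,0],"twist":[0,0,0],"hand":-1},{"dp":[-1,2,0],"twist":[0,0,0],"hand":-1},{"dp":[-1,2,30],"twist":[0,0,0],"hand":-1},{"dp":[-1,2,60],"twist":[0,0,0],"hand":-1},{"dp":[-1,2,67],"twist":[0,0,0],"hand":-1}], force=60)

```text
clock: 21.42
tool_pos: [0.5343, -0.4278, 0.0737]
eef_rot: [0.692, 0.722, -0.001, -0.009]
contact_force: [-0.1, 0.3, 0.7]
opening: 0.006
finger_force: 0.0
```

```bash
python3 go.py .539 -.432 .078 2.4
```

```text
t 21.43 tcp [ 0.5343 -0.4278  0.0737] yang 2.4 F [-0.1  0.3  0.7] op 0.006 ff 0.0 q7 0.64
dp [-4.3, 4.5, -4.4] twist [-0.013, -0.011, 0.0]
```

Call:
step_arm(motion=[{"dp":[-8,6,-3],"twist":[0,0,0],"hand":-1},{"dp":[-15,6,-3],"twist":[0,0,0],"hand":-1},{"dp":[-21,9,-3],"twist":[0,0,0.175],"hand":-1},{"dp":[-27,10,-3],"twist":[0,0,0.349],"hand":-1},{"dp":[-33,10,-3],"twist":[0,0,0.524],"hand":-1}])

```text
clock: 22.05
tool_pos: [0.5503, -0.4577, 0.0788]
eef_rot: [0.856, 0.517, 0.001, -0.007]
contact_force: [2.4, 5.2, -4.0]
opening: 0.003
finger_force: 2.7
```

```bash
python3 go.py .539 -.432 .078 2.4;python3 - <<'E'
from m import *
for n in ("side","top"):
    s=cam(n);C=cloud(s);print("handle",rect(C,.4,.62,-.6,-.38,.097,.108))
    cv2.imwrite(f"pics/{n}4.png",s["pixels"][...,::-1])
E
```

```text
t 22.05 tcp [ 0.5503 -0.4577  0.0788] yang -27.8 F [ 2.4  5.2 -4. ] op 0.003 ff 2.687609757995233 q7 0.26
dp [17.5, -22.0, 1.2] twist [-0.009, -0.012, -0.527]
handle (208, [514.7, -457.8], [29.5, 92.3], 62.2, 0.1011)
handle (51, [508.6, -439.9], [35.3, 61.6], 52.4, 0.1019)
```

Call:
step_arm(motion=[{"dp":[-6,2,0],"twist":[0,0,0.175],"hand":-1},{"dp":[-12,3,0],"twist":[0,0,0.349],"hand":-1},{"dp":[-18,3,0],"twist":[0,0,0.524],"hand":-1},{"dp":[-24,2,0],"twist":[0,0,0.698],"hand":-1},{"dp":[-30,0,0],"twist":[0,0,0.873],"hand":-1}])

```text
clock: 22.78
tool_pos: [0.5393, -0.485, 0.0797]
eef_rot: [0.994, 0.108, 0.0, -0.006]
contact_force: [9.9, 8.2, -0.5]
opening: 0.005
finger_force: 5.5
```

Call:
step_arm(motion=[{"dp":[-4,1,0],"twist":[0,0,0.07],"hand":-1},{"dp":[-6,1,0],"twist":[0,0,0.07],"hand":-1}])

```text
clock: 23.02
tool_pos: [0.5384, -0.4856, 0.0799]
eef_rot: [0.997, 0.077, 0.004, -0.006]
contact_force: [17.4, 6.4, -3.1]
opening: 0.004
finger_force: 8.8
```

```bash
python3 go.py .539 -.432 .078 -80;python3 - <<'E'
from m import *
for n in ("side","top"):
    s=cam(n);C=cloud(s);print("handle",rect(C,.4,.62,-.6,-.38,.097,.108))
E
```

```text
t 23.02 tcp [ 0.5384 -0.4856  0.0799] yang -81.2 F [17.4  6.4 -3.1] op 0.004 ff 8.787098228931427 q7 -0.42
dp [8.8, -52.9, 2.5] twist [-0.011, -0.008, -0.02]
handle (180, [516.9, -460.9], [32.9, 98.7], 21.0, 0.1016)
handle None
```

Call:
step_arm(motion=[{"dp":[-5,0,0],"twist":[0,0,0],"hand":-1},{"dp":[-10,0,0],"twist":[0,0,0],"hand":-1},{"dp":[-14,0,0],"twist":[0,0,0],"hand":-1},{"dp":[-14,0,0],"twist":[0,0,0],"hand":-1}])

```text
clock: 23.62
tool_pos: [0.5378, -0.4855, 0.0805]
eef_rot: [0.997, 0.08, 0.014, -0.004]
contact_force: [35.3, 4.9, -13.9]
opening: 0.002
finger_force: 18.0
```

```bash
python3 go.py .539 -.432 .078 -80;python3 - <<'E'
from m import *
for n in ("side","top"):
    s=cam(n);C=cloud(s);print("handle",rect(C,.4,.62,-.6,-.38,.097,.108))
E
```

```text
t 23.62 tcp [ 0.5378 -0.4855  0.0805] yang -80.8 F [ 35.3   4.9 -13.9] op 0.002 ff 17.968377470970154 q7 -0.4
dp [9.7, -52.6, 3.0] twist [-0.005, -0.028, -0.014]
handle (169, [516.2, -459.6], [24.2, 94.4], 12.8, 0.1018)
handle None
```

Call:
step_arm(motion=[{"dp":[10,0,0],"twist":[0,0,0],"hand":-1},{"dp":[25,0,-20],"twist":[0,0,0],"hand":-1},{"dp":[30,0,-80],"twist":[0,0,0],"hand":-1},{"dp":[30,100,-120],"twist":[0,0,0],"hand":1},{"dp":[30,100,-120],"twist":[0,0,0],"hand":1}])

```text
clock: 24.35
tool_pos: [0.5588, -0.5915, 0.2016]
eef_rot: [0.997, 0.074, -0.004, -0.001]
contact_force: [0.9, -1.1, -0.4]
opening: 0.21
finger_force: 0.0
```

```bash
python3 - <<'E'
from m import *
for n in ("side","top"):
    s=cam(n);C=cloud(s);print("handle",rect(C,.4,.62,-.6,-.38,.097,.108))
    for b in [(.35,.7,.36,.54)]:
        for z in [(.02,.036),(.05,.064)]: print(rect(C,*b,*z))
    print("L",rect(C,.44,.70,.1,.3,.033,.046),"R",rect(C,.45,.71,-.33,-.13,.033,.046))
    cv2.imwrite(f"pics/{n}5.png",s["pixels"][...,::-1]); np.savez(n+"5.npz",**s)
E
python3 go.py .516 .446 .25 80
```

```text
handle (170, [515.3, -452.9], [16.8, 85.3], 6.5, 0.1013)
None
None
L (774, [565.9, 198.9], [126.2, 175.4], 82.6, 0.0385) R (1436, [581.6, -232.7], [179.3, 120.9], 9.6, 0.0387)
handle (202, [515.6, -451.5], [16.2, 86.6], 7.3, 0.1017)
(97, [533.1, 431.9], [29.9, 185.3], 67.7, 0.0298)
(604, [542.5, 450.9], [55.5, 185.3], 79.1, 0.0557)
L (2336, [568.1, 203.9], [119.7, 179.3], 82.7, 0.0391) R (2311, [582.7, -229.4], [179.7, 119.6], 9.8, 0.0393)
t 24.45 tcp [ 0.5567 -0.5958  0.201 ] yang -81.7 F [-0.3 -0.6  0.3] op 0.298 ff 0.0 q7 -0.47
dp [109.5, -1036.6, -51.9] twist [0.003, 0.009, 0.319]
```

View pics/top5.png

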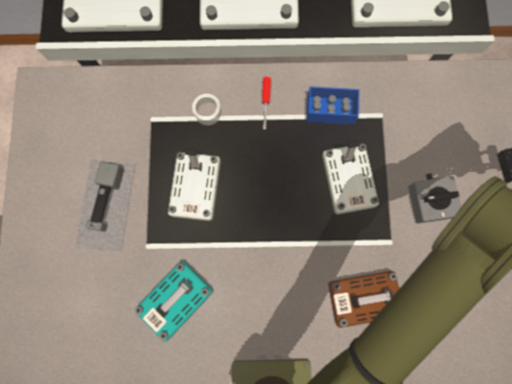

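Handle is now at -83° (turned 90°, so on), braces are up, and the scanner is untouched at (104,195). Now fit the scanner pose and move there.

```bash
python3 - <<'E'
from m import *
s=dict(np.load("top5.npz")); C=cloud(s); P=C.reshape(-1,3)
for nm,z in (("head",(.0525,.064)),("mid",(.043,.0515)),("hand",(.03,.044))):
    print(nm,rect(C,.35,.68,.36,.54,*z))
Q=P[(P[:,2]>.04)&(P[:,2]<.066)&(P[:,0]>.4)&(P[:,0]<.68)&(P[:,1]>.37)&(P[:,1]<.53)]
c=Q[:,:2].mean(0)
for x in np.arange(.44,.63,.015):
    q=Q[abs(Q[:,0]-x)<.0075]
    if len(q): print(round(x,3),len(q),"y",np.round([q[:,1].min(),q[:,1].max(),(q[:,1].min()+q[:,1].max())/2],4),"z",round(float(np.median(q[:,2])),4))
m=(P[:,2]<.012)&(P[:,0]>.35)&(P[:,0]<.7)&(P[:,1]>.3)&(P[:,1]<.6)
# mat by colour
px=s["pixels"].astype(int); cv2.imwrite("pics/matcrop.png",cv2.resize(s["pixels"][150:255,65:145,::-1],(457,600),interpolation=cv2.INTER_CUBIC))
E
```

```text
head (461, [542.4, 450.9], [55.2, 183.3], 79.2, 0.0567)
mid (490, [541.4, 449.4], [49.3, 185.9], 77.4, 0.0483)
hand (155, [540.8, 451.4], [49.5, 185.0], 74.9, 0.0379)
0.455 72 y [0.449  0.4911 0.47  ] z 0.048
0.47 87 y [0.4478 0.4911 0.4695] z 0.0488
0.485 60 y [0.4492 0.4792 0.4642] z 0.0479
0.5 64 y [0.4455 0.4771 0.4613] z 0.0491
0.515 57 y [0.4426 0.473  0.4578] z 0.0486
0.53 63 y [0.4408 0.471  0.4559] z 0.048
0.545 60 y [0.4372 0.4662 0.4517] z 0.0493
0.56 60 y [0.4225 0.4642 0.4434] z 0.0486
0.575 120 y [0.4164 0.4708 0.4436] z 0.0556
0.59 121 y [0.4126 0.4711 0.4419] z 0.0562
0.605 110 y [0.4103 0.4676 0.439 ] z 0.0566
0.62 122 y [0.4076 0.4648 0.4362] z 0.0573
```

View pics/matcrop.png

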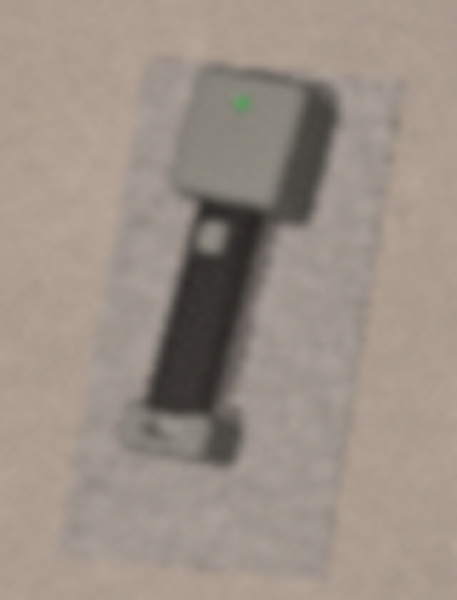

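Call:
step_arm(motion=[{"dp":[43,-309,-50],"twist":[0,0,-0.18],"hand":1},{"dp":[43,-309,-50],"twist":[0,0,-0.36],"hand":1},{"dp":[43,-309,-50],"twist":[0,0,-0.54],"hand":1},{"dp":[43,-309,-50],"twist":[0,0,-0.72],"hand":1},{"dp":[43,-309,-50],"twist":[0,0,-0.9],"hand":1}], force=45)

```text
clock: 25.08
tool_pos: [0.557, -0.2776, 0.2504]
eef_rot: [0.864, 0.504, -0.002, -0.005]
contact_force: [1.0, 0.1, -0.9]
opening: 0.865
finger_force: 0.0
```

```bash
python3 go.py .54 .1 .25 78; python3 - <<'E'
from h import *
s=dict(np.load("top5.npz")); Rm=R.from_quat(s["orientation"])
W=[]
for u,v in [(145,57),(402,82),(325,575),(65,553)]:
    d=Rm.apply([(65+u/5.714-s["cx"])/s["fx"],(150+v/5.714-s["cy"])/s["fy"],1]); t=(.002-s["xyz"][2])/d[2]; W.append((s["xyz"]+t*d)[:2])
W=np.array(W); print(np.round(W,4),"c",W.mean(0)); print([np.linalg.norm(W[i]-W[i-1]) for i in range(4)]); d=(W[0]+W[1]-W[2]-W[3]); print(np.degrees(np.arctan2(d[1],d[0])))
E
```

```text
t 25.07 tcp [ 0.557  -0.2776  0.2504] yang -29.5 F [ 1.   0.1 -0.9] op 0.865 ff 0.0 q7 0.04
dp [320.2, -200.9, 3.2] twist [-0.011, 0.006, 1.265]
[[0.6544 0.5089]
 [0.6391 0.3788]
 [0.3941 0.4061]
 [0.4069 0.5326]] c [0.52364916 0.45660078]
[np.float64(0.2486710424696193), np.float64(0.13095794407430483), np.float64(0.24647692298504684), np.float64(0.12711278061008224)]
-5.923497082643289
```

Call:
step_arm(motion=[{"dp":[256,-161,0],"twist":[0,0,-0.18],"hand":1},{"dp":[256,-161,0],"twist":[0,0,-0.36],"hand":1},{"dp":[256,-161,0],"twist":[0,0,-0.54],"hand":1},{"dp":[256,-161,0],"twist":[0,0,-0.72],"hand":1},{"dp":[256,-161,0],"twist":[0,0,-0.9],"hand":1}])

```text
clock: 25.7
tool_pos: [0.5459, 0.0251, 0.2527]
eef_rot: [0.558, 0.83, 0.001, -0.006]
contact_force: [0.1, 0.2, 0.1]
opening: 1.002
finger_force: 0.0
```

```bash
python3 go.py .535 .4535 .2 78
```

```text
t 25.7 tcp [0.5459 0.0251 0.2527] yang 22.1 F [0.1 0.2 0.1] op 1.002 ff 0.0 q7 0.26
dp [400.4, 151.4, 56.3] twist [0.001, -0.012, -0.975]
```

Call:
step_arm(motion=[{"dp":[290,110,20],"twist":[0,0,-0.18],"hand":1},{"dp":[290,110,20],"twist":[0,0,-0.36],"hand":1},{"dp":[290,110,20],"twist":[0,0,-0.54],"hand":1},{"dp":[290,110,20],"twist":[0,0,-0.72],"hand":1},{"dp":[290,110,20],"twist":[0,0,-0.9],"hand":1}])

```text
clock: 26.32
tool_pos: [0.5422, 0.3347, 0.2353]
eef_rot: [0.143, 0.99, 0.004, -0.004]
contact_force: [0.8, -0.4, 0.2]
opening: 1.0
finger_force: 0.0
```

```bash
python3 go.py .535 .4535 .12 78; python3 - <<'E'
from m import *
s=cam("top"); C=cloud(s)
for z in ((.0525,.064),(.043,.0515),(.03,.044)):
    print(rect(C,.35,.68,.36,.54,*z))
E
```

```text
t 26.32 tcp [0.5422 0.3347 0.2353] yang 73.6 F [ 0.8 -0.4  0.2] op 1.0 ff 0.0 q7 0.5
dp [39.4, 111.3, 116.3] twist [0.006, -0.01, -0.077]
None
None
None
```

Call:
step_arm(motion=[{"dp":[20,56,30],"twist":[0,-0.008,-0.04],"hand":1},{"dp":[39,111,60],"twist":[0,-0.008,-0.077],"hand":1},{"dp":[39,111,110],"twist":[0,-0.008,-0.077],"hand":1},{"dp":[39,111,116],"twist":[0,-0.008,-0.077],"hand":1},{"dp":[39,111,116],"twist":[0,-0.008,-0.077],"hand":1}])

```text
clock: 27.0
tool_pos: [0.5372, 0.4501, 0.1206]
eef_rot: [0.11, 0.994, 0.003, -0.001]
contact_force: [0.1, 0.2, 0.3]
opening: 0.996
finger_force: 0.0
```

```bash
python3 go.py .535 .4535 .022 78; python3 - <<'E'
from m import *
s=cam("side"); C=cloud(s)
for z in ((.0525,.064),(.043,.0515),(.02,.044)):
    print(rect(C,.35,.68,.36,.54,*z))
cv2.imwrite("pics/s6.png",cv2.resize(s["pixels"][80:190,150:297,::-1],(800,600),interpolation=cv2.INTER_CUBIC))
E
```

```text
t 27.0 tcp [0.5372 0.4501 0.1206] yang 77.4 F [0.1 0.2 0.3] op 0.996 ff 0.0 q7 0.41
dp [2.7, 2.3, 98.6] twist [0.005, -0.002, -0.01]
(117, [557.1, 441.0], [61.5, 147.9], 82.9, 0.056)
(143, [539.7, 446.0], [47.5, 181.1], 75.7, 0.0478)
(199, [538.7, 444.9], [45.7, 182.4], 75.4, 0.0338)
```

View pics/s6.png

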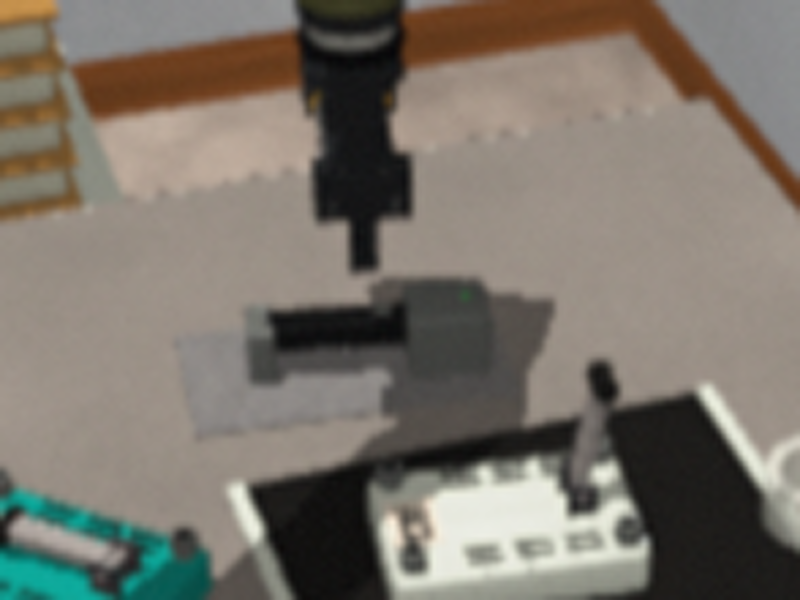

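```bash
python3 - <<'E'
from m import *
s=cam("side"); p=np.array([.537,.450])-.053*np.array([np.cos(np.radians(77.4)),np.sin(np.radians(77.4))])
for z in (.0986,.1086,.1186,.1286): print(z,np.round(pix(s,(*p,z)),1))
C=cloud(s);P=C.reshape(-1,3);q=P[(abs(P[:,0]-.535)<.06)&(abs(P[:,1]-.45)<.12)&(P[:,2]>.08)&(P[:,2]<.24)]
for z in np.arange(.09,.21,.01):
    k=q[abs(q[:,2]-z)<.005]
    if len(k): print(round(z,2),len(k),np.round([k[:,0].min(),k[:,0].max(),k[:,1].min(),k[:,1].max()],3))
E
```

```text
0.0986 [216.5 134.7]
0.1086 [216.4 132.6]
0.1186 [216.3 130.5]
0.1286 [216.2 128.4]
0.13 10 [0.514 0.536 0.39  0.396]
0.14 13 [0.514 0.535 0.388 0.398]
0.15 13 [0.517 0.536 0.386 0.397]
0.16 11 [0.516 0.56  0.382 0.497]
0.17 11 [0.517 0.535 0.383 0.396]
0.18 1 [0.512 0.512 0.376 0.376]
0.19 28 [0.488 0.579 0.354 0.501]
0.2 58 [0.488 0.582 0.355 0.508]
```

Call:
step_arm(motion=[{"dp":[2,3,50],"twist":[0,0,-0.01],"hand":1},{"dp":[2,3,90],"twist":[0,0,-0.01],"hand":1},{"dp":[2,3,102],"twist":[0,0,-0.01],"hand":0.3},{"dp":[2,3,102],"twist":[0,0,-0.01],"hand":0},{"dp":[2,3,102],"twist":[0,0,-0.01],"hand":-1}])

```text
clock: 27.72
tool_pos: [0.5358, 0.4564, 0.0197]
eef_rot: [0.104, 0.995, 0.005, -0.0]
contact_force: [-0.1, -0.6, 0.2]
opening: 0.685
finger_force: 0.0
```

Call:
step_arm(motion=[{"dp":[0,0,0],"twist":[0,0,0],"hand":-1},{"dp":[0,0,0],"twist":[0,0,0],"hand":-1},{"dp":[0,0,0],"twist":[0,0,0],"hand":-1},{"dp":[0,0,0],"twist":[0,0,0],"hand":-1},{"dp":[0,0,0],"twist":[0,0,0],"hand":-1}])

```text
clock: 28.35
tool_pos: [0.5344, 0.4555, 0.0175]
eef_rot: [0.104, 0.995, 0.003, -0.002]
contact_force: [-0.1, 0.4, 2.4]
opening: 0.315
finger_force: 45.0
```

```bash
python3 go.py .535 .4535 .12 78
```

```text
t 28.35 tcp [0.5344 0.4555 0.0175] yang 78.0 F [-0.1  0.4  2.4] op 0.315 ff 44.991839518770576 q7 0.38
dp [-0.6, -1.3, -102.5] twist [0.006, -0.004, 0.001]
```

Call:
step_arm(motion=[{"dp":[0,0,-40],"twist":[0,0,0],"hand":-1},{"dp":[0,0,-90],"twist":[0,0,0],"hand":-1},{"dp":[0,0,-140],"twist":[0,0,0],"hand":-1},{"dp":[0,0,-170],"twist":[0,0,0],"hand":-1},{"dp":[0,0,-170],"twist":[0,0,0],"hand":-1}])

```text
clock: 28.98
tool_pos: [0.5357, 0.4551, 0.1892]
eef_rot: [0.104, 0.995, 0.005, -0.0]
contact_force: [0.5, 0.5, -2.9]
opening: 0.31
finger_force: 45.0
```

```bash
python3 go.py .436 .226 .18 78; python3 - <<'E'
from m import *
for n in ("top","side"):
    s=cam(n); C=cloud(s)
    print("handle",rect(C,.4,.62,-.6,-.38,.097,.108))
    print("L",rect(C,.44,.70,.1,.3,.033,.046),"R",rect(C,.45,.71,-.33,-.13,.033,.046)); np.savez(n+"7.npz",**s)
    m=(C[...,0]>.35)&(C[...,0]<.7)&(C[...,1]>.33)&(C[...,1]<.6)&(C[...,2]>.1)&(C[...,2]<.25)
    q=C[m]
    for x in np.arange(.45,.65,.02):
        k=q[abs(q[:,0]-x)<.01]
        if len(k): print(n,round(x,2),len(k),np.round([k[:,2].min(),k[:,2].max(),np.median(k[:,2]),k[:,1].min(),k[:,1].max()],3))
cv2.imwrite("pics/s7.png",cv2.resize(s["pixels"][60:210,130:330,::-1],(800,600),interpolation=cv2.INTER_CUBIC))
E
```

```text
t 28.98 tcp [0.5357 0.4551 0.1892] yang 78.0 F [ 0.5  0.5 -2.9] op 0.31 ff 44.987933076918125 q7 0.43
dp [50.0, -244.9, 7.1] twist [0.009, -0.002, 0.0]
handle (201, [515.5, -451.2], [15.8, 85.1], 8.0, 0.1018)
L (2338, [568.4, 203.7], [119.6, 179.4], 82.8, 0.039) R (2310, [582.3, -229.9], [179.5, 119.3], 9.5, 0.0392)
top 0.47 1 [0.175 0.175 0.175 0.449 0.449]
top 0.49 1 [0.203 0.203 0.203 0.448 0.448]
top 0.51 5 [0.201 0.21  0.206 0.446 0.449]
top 0.57 56 [0.208 0.232 0.228 0.416 0.46 ]
top 0.59 241 [0.177 0.234 0.228 0.411 0.468]
top 0.61 275 [0.178 0.234 0.228 0.408 0.466]
top 0.63 143 [0.181 0.232 0.227 0.406 0.463]
handle (173, [515.2, -453.6], [17.1, 86.0], 6.6, 0.1014)
L (820, [567.4, 200.9], [126.0, 178.2], 82.1, 0.0385) R (1447, [582.5, -232.3], [179.6, 122.3], 9.5, 0.0387)
side 0.45 49 [0.173 0.223 0.205 0.444 0.488]
side 0.47 66 [0.171 0.222 0.212 0.439 0.492]
side 0.49 44 [0.191 0.223 0.214 0.438 0.477]
side 0.51 23 [0.195 0.218 0.205 0.422 0.468]
side 0.53 38 [0.191 0.222 0.206 0.417 0.449]
side 0.55 14 [0.193 0.21  0.201 0.43  0.444]
side 0.57 66 [0.171 0.23  0.203 0.409 0.459]
side 0.59 93 [0.17  0.23  0.214 0.407 0.462]
side 0.61 97 [0.171 0.23  0.215 0.396 0.458]
side 0.63 35 [0.172 0.231 0.222 0.402 0.459]
```

View pics/s7.png

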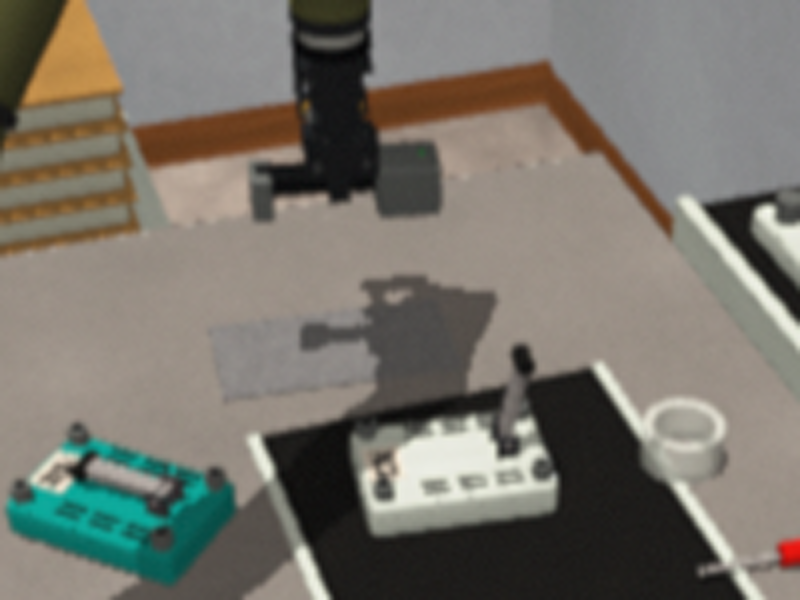

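Call:
step_arm(motion=[{"dp":[26,-122,0],"twist":[0,0,0],"hand":-1},{"dp":[26,-122,0],"twist":[0,0,0],"hand":-1},{"dp":[50,-244,7],"twist":[0,0,0],"hand":-1},{"dp":[50,-244,7],"twist":[0,0,0],"hand":-1},{"dp":[50,-244,7],"twist":[0,0,0],"hand":-1}])

```text
clock: 29.7
tool_pos: [0.4305, 0.218, 0.1766]
eef_rot: [0.107, 0.994, -0.003, -0.006]
contact_force: [0.4, 0.8, -2.9]
opening: 0.312
finger_force: 45.0
```

```bash
python3 go.py .4355 .2277 .138 78; python3 - <<'E'
from m import *
s=cam("top"); C=cloud(s)
print(rect(C,.4,.6,.15,.3,.205,.24), rect(C,.44,.70,.1,.3,.033,.046))
E
```

```text
t 29.7 tcp [0.4305 0.218  0.1766] yang 77.7 F [ 0.4  0.8 -2.9] op 0.312 ff 44.987852247431874 q7 0.51
dp [-3.3, 10.8, 38.5] twist [-0.006, -0.012, -0.004]
(528, [499.7, 203.1], [57.1, 60.5], 77.8, 0.2152) (1569, [568.2, 203.2], [119.4, 178.4], 83.1, 0.039)
```

Call:
step_arm(motion=[{"dp":[-2,8,20],"twist":[0,0,0],"hand":-1},{"dp":[-2,8,38],"twist":[0,0,0],"hand":-1},{"dp":[-2,8,38],"twist":[0,0,0],"hand":-1},{"dp":[-2,8,38],"twist":[0,0,0],"hand":-1}])

```text
clock: 30.25
tool_pos: [0.4389, 0.2344, 0.141]
eef_rot: [0.104, 0.995, 0.003, -0.002]
contact_force: [0.3, 0.8, -2.4]
opening: 0.308
finger_force: 45.0
```

```bash
python3 go.py .435 .2262 .138 78; python3 - <<'E'
from m import *
s=cam("top"); C=cloud(s)
print(rect(C,.4,.6,.15,.3,.165,.2), rect(C,.44,.70,.1,.3,.033,.046))
s=cam("side"); C=cloud(s); q=C[(abs(C[...,0]-.5)<.06)&(abs(C[...,1]-.21)<.06)&(C[...,2]>.09)&(C[...,2]<.19)]; print(np.percentile(q[:,2],[0,2,98]))
E
```

```text
t 30.25 tcp [0.4389 0.2344 0.141 ] yang 78.1 F [ 0.3  0.8 -2.4] op 0.308 ff 44.987929221242666 q7 0.48
dp [2.1, -8.9, 2.9] twist [0.006, -0.004, 0.001]
(502, [508.2, 219.5], [56.9, 59.3], 76.7, 0.1799) (1694, [569.4, 203.8], [119.1, 177.4], 82.6, 0.0391)
[0.12457017 0.12839574 0.18360407]
```

Call:
step_arm(motion=[{"dp":[2,-8,3],"twist":[0,0,0],"hand":-1},{"dp":[2,-8,3],"twist":[0,0,0],"hand":-1},{"dp":[2,-8,3],"twist":[0,0,0],"hand":-1},{"dp":[2,-8,3],"twist":[0,0,0],"hand":-1},{"dp":[2,-8,3],"twist":[0,0,0],"hand":-1}])

```text
clock: 30.98
tool_pos: [0.4352, 0.2264, 0.1381]
eef_rot: [0.104, 0.995, 0.003, -0.002]
contact_force: [-0.1, -0.3, -2.1]
opening: 0.314
finger_force: 45.0
```

Call:
step_arm(motion=[{"dp":[0,0,0],"twist":[0,0,0],"hand":-1},{"dp":[0,0,0],"twist":[0,0,0],"hand":-1},{"dp":[0,0,0],"twist":[0,0,0],"hand":-1},{"dp":[0,0,0],"twist":[0,0,0],"hand":-1},{"dp":[0,0,0],"twist":[0,0,0],"hand":-1}])

```text
clock: 31.6
tool_pos: [0.4352, 0.2262, 0.1381]
eef_rot: [0.104, 0.995, 0.003, -0.002]
contact_force: [0.2, 0.5, -1.8]
opening: 0.31
finger_force: 45.0
```

Call:
step_arm(motion=[{"dp":[0,0,0],"twist":[0,0,0],"hand":-1},{"dp":[0,0,0],"twist":[0,0,0],"hand":-1},{"dp":[0,0,0],"twist":[0,0,0],"hand":-1},{"dp":[0,0,0],"twist":[0,0,0],"hand":-1},{"dp":[0,0,0],"twist":[0,0,0],"hand":-1}])

```text
clock: 32.22
tool_pos: [0.4351, 0.2262, 0.1381]
eef_rot: [0.104, 0.995, 0.003, -0.002]
contact_force: [0.1, -0.4, -2.6]
opening: 0.315
finger_force: 45.0
```

```bash
python3 go.py .435 .2262 .138 78; python3 - <<'E'
from m import *
s=cam("top"); C=cloud(s)
print(rect(C,.4,.6,.15,.3,.165,.2), rect(C,.44,.70,.1,.3,.033,.046))
s=cam("side"); C=cloud(s); q=C[(abs(C[...,0]-.5)<.06)&(abs(C[...,1]-.21)<.06)&(C[...,2]>.09)&(C[...,2]<.19)]; print(np.percentile(q[:,2],[0,2,98]))
for x in np.arange(.46,.54,.01):
    k=q[abs(q[:,0]-x)<.005]; print(round(x,2),len(k),k[:,2].min() if len(k) else 0,k[:,2].max() if len(k) else 0)
E
```

```text
t 32.23 tcp [0.4351 0.2262 0.1381] yang 78.0 F [ 0.1 -0.4 -2.6] op 0.315 ff 44.98792475089431 q7 0.48
dp [0.1, -0.1, 0.1] twist [0.006, -0.004, 0.001]
(480, [504.3, 211.3], [56.4, 59.4], 77.3, 0.1776) (1638, [569.1, 203.2], [119.1, 177.8], 82.7, 0.0391)
[0.12283165 0.12668549 0.18042082]
0.46 3 0.14487401121163512 0.146674843062227
0.47 42 0.12312771785310561 0.17803648379303116
0.48 59 0.1255264755483071 0.1802740228628873
0.49 56 0.12676686032185092 0.181911839871024
0.5 55 0.12795394855727582 0.18042725171903629
0.51 58 0.12283165016673558 0.18144968516209425
0.52 61 0.12410237726383355 0.18487240085515955
0.53 28 0.12397725635600265 0.17943416173303872
0.54 0 0 0
```

Call:
step_arm(motion=[{"dp":[0,0,0],"twist":[0,0,0],"hand":-1},{"dp":[0,0,0],"twist":[0,0,0],"hand":-1},{"dp":[0,0,0],"twist":[0,0,0],"hand":-1},{"dp":[0,0,0],"twist":[0,0,0],"hand":-1}])

```text
clock: 32.83
tool_pos: [0.4351, 0.2262, 0.1381]
eef_rot: [0.104, 0.995, 0.003, -0.002]
contact_force: [0.3, 0.1, -3.4]
opening: 0.314
finger_force: 45.0
```

```bash
python3 go.py .45 -.226 .18 78
```

```text
t 32.83 tcp [0.4351 0.2262 0.1381] yang 78.0 F [ 0.3  0.1 -3.4] op 0.314 ff 44.98785736039281 q7 0.48
dp [-108.1, -439.1, -44.8] twist [0.006, -0.004, 0.001]
```

Call:
step_arm(motion=[{"dp":[0,0,-45],"twist":[0,0,0],"hand":-1},{"dp":[-54,-220,-45],"twist":[0,0,0],"hand":-1},{"dp":[-54,-220,-45],"twist":[0,0,0],"hand":-1},{"dp":[-54,-220,-45],"twist":[0,0,0],"hand":-1},{"dp":[-54,-220,-45],"twist":[0,0,0],"hand":-1}])

```text
clock: 33.45
tool_pos: [0.4419, -0.004, 0.1816]
eef_rot: [0.106, 0.994, 0.002, -0.002]
contact_force: [-0.1, 0.4, -2.7]
opening: 0.312
finger_force: 45.0
```

Call:
step_arm(motion=[{"dp":[-54,-219,0],"twist":[0,0,0],"hand":-1},{"dp":[-54,-219,0],"twist":[0,0,0],"hand":-1},{"dp":[-54,-219,0],"twist":[0,0,0],"hand":-1},{"dp":[-54,-219,0],"twist":[0,0,0],"hand":-1},{"dp":[-54,-219,0],"twist":[0,0,0],"hand":-1}])

```text
clock: 34.08
tool_pos: [0.449, -0.2301, 0.1799]
eef_rot: [0.108, 0.994, 0.002, -0.002]
contact_force: [-0.5, 0.8, -3.0]
opening: 0.309
finger_force: 45.0
```

```bash
python3 go.py .45 -.226 .138 78; python3 - <<'E'
from m import *
s=cam("top"); C=cloud(s)
print(rect(C,.4,.6,-.3,-.17,.205,.24), rect(C,.45,.71,-.33,-.13,.033,.046),rect(C,.45,.71,-.33,-.13,.05,.062),"handle",rect(C,.4,.62,-.6,-.38,.097,.108))
E
```

```text
t 34.08 tcp [ 0.449  -0.2301  0.1799] yang 77.6 F [-0.5  0.8 -3. ] op 0.309 ff 44.9877835996449 q7 1.34
dp [-0.2, 4.1, 41.9] twist [0.004, -0.004, -0.007]
(508, [474.8, -227.9], [41.4, 152.1], 78.0, 0.2175) (1496, [582.3, -229.5], [179.0, 119.9], 8.9, 0.0391) (105, [643.3, -220.5], [43.7, 110.5], 10.0, 0.0553) handle None
```

Call:
step_arm(motion=[{"dp":[0,2,20],"twist":[0,0,-0.007],"hand":-1},{"dp":[0,2,42],"twist":[0,0,-0.007],"hand":-1},{"dp":[0,2,42],"twist":[0,0,-0.007],"hand":-1},{"dp":[0,2,42],"twist":[0,0,-0.007],"hand":-1}])

```text
clock: 34.62
tool_pos: [0.4508, -0.2227, 0.1388]
eef_rot: [0.1, 0.995, 0.003, -0.001]
contact_force: [0.2, -0.9, -2.1]
opening: 0.313
finger_force: 45.0
```

```bash
python3 go.py .45 -.226 .138 78; python3 - <<'E'
from m import *
s=cam("top"); C=cloud(s)
print(rect(C,.475,.6,-.3,-.17,.165,.19), rect(C,.45,.71,-.33,-.13,.033,.046))
s=cam("side"); C=cloud(s)
print(rect(C,.475,.6,-.3,-.17,.165,.19), rect(C,.45,.71,-.33,-.13,.033,.046),rect(C,.475,.6,-.3,-.17,.11,.135))
E
```

```text
t 34.62 tcp [ 0.4508 -0.2227  0.1388] yang 78.5 F [ 0.2 -0.9 -2.1] op 0.313 ff 44.987912736833096 q7 1.3
dp [0.1, -3.4, 0.8] twist [0.006, -0.004, 0.009]
(297, [523.2, -227.1], [36.5, 58.0], 78.1, 0.1781) (1467, [582.4, -229.4], [178.3, 120.0], 9.8, 0.0391)
(297, [521.8, -240.8], [59.1, 54.5], 82.4, 0.1775) (1343, [582.2, -233.1], [179.8, 122.5], 8.9, 0.0388) (40, [512.0, -264.2], [8.6, 58.3], 75.7, 0.1306)
```

Call:
step_arm(motion=[{"dp":[0,-3,1],"twist":[0,0,0.008],"hand":-1},{"dp":[0,-3,1],"twist":[0,0,0.008],"hand":-1},{"dp":[0,-3,1],"twist":[0,0,0.008],"hand":-1},{"dp":[0,-3,1],"twist":[0,0,0.008],"hand":-1},{"dp":[0,-3,1],"twist":[0,0,0.008],"hand":-1}])

```text
clock: 35.35
tool_pos: [0.4496, -0.2265, 0.1372]
eef_rot: [0.105, 0.995, 0.003, -0.002]
contact_force: [-0.5, 0.6, -1.6]
opening: 0.316
finger_force: 45.0
```

Call:
step_arm(motion=[{"dp":[0,0,0],"twist":[0,0,0],"hand":-1},{"dp":[0,0,0],"twist":[0,0,0],"hand":-1},{"dp":[0,0,0],"twist":[0,0,0],"hand":-1},{"dp":[0,0,0],"twist":[0,0,0],"hand":-1},{"dp":[0,0,0],"twist":[0,0,0],"hand":-1}])

```text
clock: 35.98
tool_pos: [0.4496, -0.2266, 0.1372]
eef_rot: [0.105, 0.994, 0.003, -0.002]
contact_force: [-0.3, 0.5, -2.8]
opening: 0.312
finger_force: 45.0
```

Call:
step_arm(motion=[{"dp":[0,0,0],"twist":[0,0,0],"hand":-1},{"dp":[0,0,0],"twist":[0,0,0],"hand":-1},{"dp":[0,0,0],"twist":[0,0,0],"hand":-1},{"dp":[0,0,0],"twist":[0,0,0],"hand":-1},{"dp":[0,0,0],"twist":[0,0,0],"hand":-1}])

```text
clock: 36.6
tool_pos: [0.4496, -0.2266, 0.1372]
eef_rot: [0.105, 0.994, 0.003, -0.002]
contact_force: [-0.3, 0.5, -2.3]
opening: 0.314
finger_force: 45.0
```

Call:
step_arm(motion=[{"dp":[0,0,0],"twist":[0,0,0],"hand":-1},{"dp":[0,0,0],"twist":[0,0,0],"hand":-1},{"dp":[0,0,0],"twist":[0,0,0],"hand":-1},{"dp":[0,0,0],"twist":[0,0,0],"hand":-1},{"dp":[0,0,0],"twist":[0,0,0],"hand":-1}])

```text
clock: 37.22
tool_pos: [0.4496, -0.2266, 0.1372]
eef_rot: [0.105, 0.994, 0.003, -0.002]
contact_force: [0.7, -0.1, -3.1]
opening: 0.314
finger_force: 45.0
```

```bash
python3 go.py .534 .4555 .2 78; python3 - <<'E'
from m import *
s=cam("side"); C=cloud(s); print(rect(C,.475,.6,-.3,-.17,.165,.19))
cv2.imwrite("pics/s8.png",cv2.resize(s["pixels"][150:360,180:460,::-1],(800,600),interpolation=cv2.INTER_CUBIC))
E
```

```text
t 37.23 tcp [ 0.4496 -0.2266  0.1372] yang 78.0 F [ 0.7 -0.1 -3.1] op 0.314 ff 44.98787557706237 q7 1.3
dp [59.8, 685.0, -58.8] twist [0.006, -0.004, -0.0]
(291, [520.4, -244.6], [57.9, 56.2], 81.5, 0.176)
```

View pics/s8.png

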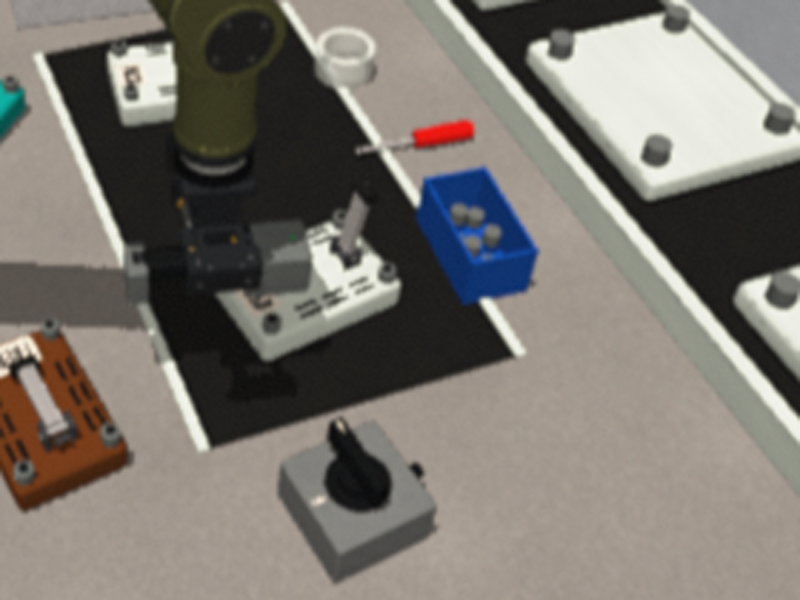

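Call:
step_arm(motion=[{"dp":[0,20,-55],"twist":[0,0,0],"hand":-1},{"dp":[26,300,-63],"twist":[0,0,0],"hand":-1},{"dp":[26,300,-63],"twist":[0,0,0],"hand":-1},{"dp":[26,300,-63],"twist":[0,0,0],"hand":-1},{"dp":[26,300,-63],"twist":[0,0,0],"hand":-1}])

```text
clock: 37.9
tool_pos: [0.4833, 0.0427, 0.2011]
eef_rot: [0.105, 0.994, 0.003, -0.002]
contact_force: [0.8, -0.2, -1.4]
opening: 0.317
finger_force: 45.0
```

Call:
step_arm(motion=[{"dp":[26,300,0],"twist":[0,0,0],"hand":-1},{"dp":[26,300,0],"twist":[0,0,0],"hand":-1},{"dp":[26,300,0],"twist":[0,0,0],"hand":-1},{"dp":[26,300,0],"twist":[0,0,0],"hand":-1},{"dp":[26,300,0],"twist":[0,0,0],"hand":-1}])

```text
clock: 38.52
tool_pos: [0.5197, 0.3426, 0.2025]
eef_rot: [0.104, 0.995, 0.003, -0.002]
contact_force: [0.9, 0.4, -2.6]
opening: 0.311
finger_force: 45.0
```

```bash
python3 go.py .534 .4555 .15 78
```

```text
t 38.52 tcp [0.5197 0.3426 0.2025] yang 78.1 F [ 0.9  0.4 -2.6] op 0.311 ff 44.98745466582477 q7 0.47
dp [9.0, 113.1, 53.3] twist [0.006, -0.005, 0.002]
```

Call:
step_arm(motion=[{"dp":[5,60,10],"twist":[0,0,0],"hand":-1},{"dp":[9,112,30],"twist":[0,0,0],"hand":-1},{"dp":[9,112,53],"twist":[0,0,0],"hand":-1},{"dp":[9,112,90],"twist":[0,0,0],"hand":-1},{"dp":[9,112,130],"twist":[0,0,0],"hand":-1}])

```text
clock: 39.15
tool_pos: [0.5343, 0.4519, 0.0721]
eef_rot: [0.105, 0.995, 0.003, -0.002]
contact_force: [-0.4, -1.1, -3.1]
opening: 0.312
finger_force: 45.0
```

```bash
python3 go.py .5344 .4555 .0185 78
```

```text
t 39.15 tcp [0.5343 0.4519 0.0721] yang 78.0 F [-0.4 -1.1 -3.1] op 0.312 ff 44.987749848514795 q7 0.36
dp [0.4, 3.3, 53.7] twist [0.006, -0.004, -0.0]
```

Call:
step_arm(motion=[{"dp":[0,3,20],"twist":[0,0,0],"hand":-1},{"dp":[0,3,38],"twist":[0,0,0],"hand":-1},{"dp":[0,3,48],"twist":[0,0,0],"hand":-1},{"dp":[0,3,53],"twist":[0,0,0],"hand":-1},{"dp":[0,3,53],"twist":[0,0,0],"hand":-1}])

```text
clock: 39.78
tool_pos: [0.5352, 0.4552, 0.0208]
eef_rot: [0.105, 0.994, 0.003, -0.002]
contact_force: [-0.1, -0.7, -2.5]
opening: 0.313
finger_force: 45.0
```

```bash
python3 go.py .5344 .4555 .0185 78
```

```text
t 39.77 tcp [0.5352 0.4552 0.0208] yang 78.0 F [-0.1 -0.7 -2.5] op 0.313 ff 44.98796012252569 q7 0.35
dp [0.8, 0.1, 2.3] twist [0.006, -0.004, -0.001]
```

Call:
step_arm(motion=[{"dp":[0,0,2],"twist":[0,0,0],"hand":-1},{"dp":[0,0,3],"twist":[0,0,0],"hand":-1},{"dp":[0,0,4],"twist":[0,0,0],"hand":-1},{"dp":[0,0,4],"twist":[0,0,0],"hand":-1}])

```text
clock: 40.28
tool_pos: [0.5351, 0.4553, 0.0175]
eef_rot: [0.105, 0.994, 0.003, -0.002]
contact_force: [-2.2, -2.4, 5.5]
opening: 0.314
finger_force: 45.0
```

Call:
step_arm(motion=[{"dp":[0,0,0],"twist":[0,0,0],"hand":-0.2},{"dp":[0,0,0],"twist":[0,0,0],"hand":0.6},{"dp":[0,0,0],"twist":[0,0,0],"hand":0.9},{"dp":[0,0,-5],"twist":[0,0,0],"hand":0.9},{"dp":[0,0,-60],"twist":[0,0,0],"hand":0.9}])

```text
clock: 40.9
tool_pos: [0.5326, 0.4523, 0.073]
eef_rot: [0.104, 0.995, -0.0, -0.005]
contact_force: [0.3, 0.2, 0.3]
opening: 0.826
finger_force: 0.0
```

Call:
step_arm(motion=[{"dp":[0,0,-60],"twist":[0,0,0],"hand":0.9},{"dp":[0,-60,-120],"twist":[0,0,0],"hand":0.9},{"dp":[0,-250,-120],"twist":[0,0,0],"hand":-1},{"dp":[0,-250,-120],"twist":[0,0,0],"hand":-1},{"dp":[0,-250,-120],"twist":[0,0,0],"hand":-1}])

```text
clock: 41.52
tool_pos: [0.487, 0.226, 0.1944]
eef_rot: [0.105, 0.994, 0.003, -0.001]
contact_force: [1.6, -0.4, -0.3]
opening: 0.633
finger_force: 0.0
```

```bash
python3 go.py .52 -.2 .23 -80; python3 - <<'E'
from m import *
for n in ("top","side"):
    s=cam(n); C=cloud(s)
    for z in ((.0525,.064),(.043,.0515),(.02,.044)): print(n,rect(C,.35,.68,.36,.56,*z))
    print("handle",rect(C,.4,.62,-.6,-.38,.097,.108))
E
```

```text
t 41.52 tcp [0.487  0.226  0.1944] yang 78.0 F [ 1.6 -0.4 -0.3] op 0.633 ff 0.0 q7 0.55
dp [-120.9, -409.6, -38.4] twist [0.006, -0.002, -0.384]
top (53, [545.8, 456.2], [35.8, 181.4], 83.6, 0.0545)
top (380, [513.4, 460.5], [44.4, 125.2], 80.7, 0.0483)
top (103, [497.1, 458.2], [36.7, 94.9], 80.1, 0.0367)
handle (201, [515.5, -451.3], [16.0, 85.2], 7.9, 0.1019)
side (60, [544.3, 456.2], [54.7, 180.4], 71.5, 0.0562)
side (95, [541.4, 447.5], [59.2, 186.2], 79.5, 0.0479)
side (168, [539.8, 438.4], [46.5, 186.7], 76.3, 0.032)
handle (167, [515.3, -453.6], [17.8, 86.1], 8.5, 0.1018)
```

Call:
step_arm(motion=[{"dp":[-88,-288,-30],"twist":[0,0,0.18],"hand":-1},{"dp":[-88,-288,-30],"twist":[0,0,0.36],"hand":-1},{"dp":[-88,-288,-30],"twist":[0,0,0.54],"hand":-1},{"dp":[-88,-288,-30],"twist":[0,0,0.72],"hand":-1},{"dp":[-88,-288,-30],"twist":[0,0,0.9],"hand":-1}])

```text
clock: 42.25
tool_pos: [0.514, -0.0745, 0.2224]
eef_rot: [0.53, 0.848, 0.002, -0.002]
contact_force: [1.3, -0.4, 0.8]
opening: 0.004
finger_force: 0.0
```

```bash
python3 go.py .541 -.41 .2 -82.3;  python3 - <<'E'
from m import *
s=cam("top"); C=cloud(s); cv2.imwrite("pics/top9.png",s["pixels"][...,::-1])
for z in ((.0525,.064),(.043,.0515),(.02,.044)): print(rect(C,.35,.68,.36,.56,*z))
E
```

```text
t 42.25 tcp [ 0.514  -0.0745  0.2224] yang 26.0 F [ 1.3 -0.4  0.8] op 0.004 ff 0.0 q7 0.42
dp [-313.5, -122.9, 20.3] twist [0.005, -0.004, -1.251]
(462, [544.5, 452.9], [55.9, 181.6], 77.2, 0.0564)
(480, [542.2, 453.7], [55.0, 184.0], 74.8, 0.0485)
(201, [541.5, 449.6], [47.0, 185.9], 74.9, 0.0348)
```

Call:
step_arm(motion=[{"dp":[-280,-110,10],"twist":[0,0,0.18],"hand":-1},{"dp":[-280,-110,10],"twist":[0,0,0.36],"hand":-1},{"dp":[-280,-110,10],"twist":[0,0,0.54],"hand":-1},{"dp":[-280,-110,10],"twist":[0,0,0.72],"hand":-1},{"dp":[-280,-110,10],"twist":[0,0,0.9],"hand":-1}])

```text
clock: 42.92
tool_pos: [0.5398, -0.3742, 0.21]
eef_rot: [0.846, 0.534, 0.001, -0.003]
contact_force: [0.7, 1.2, -0.7]
opening: 0.01
finger_force: 0.0
```

```bash
python3 go.py .541 -.42 .2 -82.3
```

```text
t 42.92 tcp [ 0.5398 -0.3742  0.21  ] yang -25.5 F [ 0.7  1.2 -0.7] op 0.01 ff 0.0 q7 0.19
dp [-40.9, 20.8, 9.7] twist [-0.006, -0.002, 0.991]
```

Call:
step_arm(motion=[{"dp":[-41,21,10],"twist":[0,0,0.18],"hand":-1},{"dp":[-41,21,10],"twist":[0,0,0.36],"hand":-1},{"dp":[-41,21,10],"twist":[0,0,0.54],"hand":-1},{"dp":[-41,21,10],"twist":[0,0,0.72],"hand":-1},{"dp":[-41,21,10],"twist":[0,0,0.9],"hand":-1}])

```text
clock: 43.55
tool_pos: [0.5419, -0.417, 0.1994]
eef_rot: [0.994, 0.114, -0.001, -0.004]
contact_force: [-0.1, 0.2, -0.2]
opening: 0.005
finger_force: 0.0
```

```bash
python3 go.py .541 -.42 .15 -82.3
```

```text
t 43.55 tcp [ 0.5419 -0.417   0.1994] yang -77.0 F [-0.1  0.2 -0.2] op 0.005 ff 0.0 q7 -0.47
dp [-1.6, 3.1, 49.4] twist [-0.007, 0.001, 0.093]
```

Call:
step_arm(motion=[{"dp":[0,3,40],"twist":[0,0,0.09],"hand":-1},{"dp":[0,3,80],"twist":[0,0,0.09],"hand":-1},{"dp":[0,3,120],"twist":[0,0,0.09],"hand":-1},{"dp":[0,3,120],"twist":[0,0,0.09],"hand":-1}])

```text
clock: 44.05
tool_pos: [0.5403, -0.4173, 0.0763]
eef_rot: [0.997, 0.072, -0.003, -0.006]
contact_force: [0.3, 0.4, 0.3]
opening: 0.007
finger_force: 0.0
```

```bash
python3 go.py .541 -.42 .078 -82.3
```

```text
t 44.05 tcp [ 0.5403 -0.4173  0.0763] yang -81.8 F [0.3 0.4 0.3] op 0.007 ff 0.0 q7 -0.49
dp [0.2, 2.8, -1.7] twist [-0.012, 0.006, 0.009]
```

Call:
step_arm(motion=[{"dp":[-8,0,0],"twist":[0,0,0],"hand":-1},{"dp":[-14,0,0],"twist":[0,0,0],"hand":-1},{"dp":[-20,-2,0],"twist":[0,0,-0.175],"hand":-1},{"dp":[-27,-3,0],"twist":[0,0,-0.349],"hand":-1},{"dp":[-34,-3,0],"twist":[0,0,-0.524],"hand":-1}])

```text
clock: 44.68
tool_pos: [0.5232, -0.416, 0.0817]
eef_rot: [0.943, 0.333, 0.012, -0.0]
contact_force: [30.4, 9.5, -14.7]
opening: 0.006
finger_force: 15.4
```

Call:
step_arm(motion=[{"dp":[-6,-2,0],"twist":[0,0,-0.175],"hand":-1},{"dp":[-13,-3,0],"twist":[0,0,-0.349],"hand":-1},{"dp":[-20,-3,0],"twist":[0,0,-0.524],"hand":-1},{"dp":[-27,-2,0],"twist":[0,0,-0.698],"hand":-1},{"dp":[-33,1,0],"twist":[0,0,-0.873],"hand":-1}])

```text
clock: 45.3
tool_pos: [0.5121, -0.4055, 0.0816]
eef_rot: [0.707, 0.706, 0.03, -0.007]
contact_force: [38.8, 65.5, 4.4]
opening: 0.004
finger_force: 33.8
```

Call:
step_arm(motion=[{"dp":[-6,2,0],"twist":[0,0,-0.1],"hand":-1},{"dp":[-10,3,0],"twist":[0,0,-0.17],"hand":-1},{"dp":[-12,3,0],"twist":[0,0,-0.17],"hand":-1}])

```text
clock: 45.68
tool_pos: [0.5106, -0.4034, 0.081]
eef_rot: [0.645, 0.763, 0.035, -0.017]
contact_force: [27.8, 81.7, 23.1]
opening: 0.004
finger_force: 34.6
```

```bash
python3 go.py .541 -.42 .078 7.7; python3 - <<'E'
from m import *
s=cam("side"); C=cloud(s); print("handle",rect(C,.4,.62,-.6,-.38,.097,.108))
E
```

```text
t 45.67 tcp [ 0.5106 -0.4034  0.081 ] yang 9.5 F [27.8 81.7 23.1] op 0.004 ff 34.61465788073838 q7 0.72
dp [-21.7, 27.1, 2.3] twist [0.03, -0.072, 0.033]
handle (190, [509.4, -449.5], [21.1, 97.6], 30.2, 0.1011)
```

Force is building (85 N): the finger slid to the bar's end. Backing off right away.

Call:
step_arm(motion=[{"dp":[20,10,0],"twist":[0,0,0],"hand":-1},{"dp":[45,15,0],"twist":[0,0,0],"hand":-1},{"dp":[45,15,-60],"twist":[0,0,0],"hand":-1},{"dp":[45,15,-110],"twist":[0,0,0],"hand":-1}])

```text
clock: 46.22
tool_pos: [0.4934, -0.4098, 0.1929]
eef_rot: [0.657, 0.754, 0.001, -0.002]
contact_force: [0.9, -0.7, -0.1]
opening: 0.006
finger_force: 0.0
```

```bash
python3 go.py .538 -.43 .15 -82.3; python3 - <<'E'
from m import *
for n in ("side","top"):
    s=cam(n); C=cloud(s); print("handle",rect(C,.4,.62,-.6,-.38,.097,.108),"box",rect(C,.4,.62,-.6,-.38,.05,.062))
cv2.imwrite("pics/t10.png",cv2.resize(s["pixels"][160:235,385:485,::-1],(800,600),interpolation=cv2.INTER_CUBIC))
E
```

```text
t 46.23 tcp [ 0.4934 -0.4098  0.1929] yang 7.9 F [ 0.9 -0.7 -0.1] op 0.006 ff 0.0 q7 0.68
dp [-26.3, 41.4, 42.7] twist [0.002, -0.004, -1.567]
handle (174, [515.5, -454.2], [16.7, 85.4], 6.7, 0.1016) box (1016, [515.8, -459.9], [111.3, 110.9], 7.5, 0.0586)
handle (87, [512.6, -427.5], [15.5, 38.6], 6.2, 0.1014) box (762, [515.7, -450.8], [110.3, 100.3], 7.6, 0.0589)
```

View pics/t10.png

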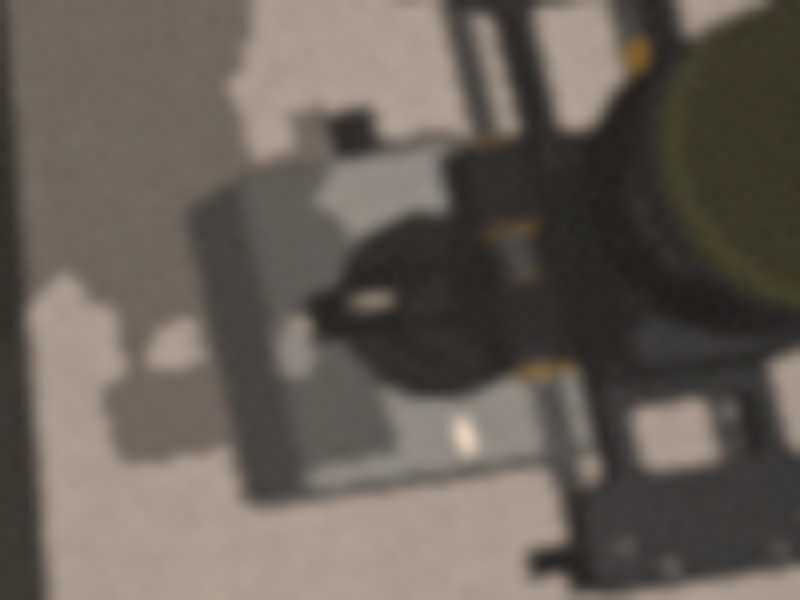

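Call:
step_arm(motion=[{"dp":[-20,44,0],"twist":[0,0,0.18],"hand":-1},{"dp":[-20,44,0],"twist":[0,0,0.36],"hand":-1},{"dp":[-20,44,0],"twist":[0,0,0.54],"hand":-1},{"dp":[-20,44,0],"twist":[0,0,0.72],"hand":-1},{"dp":[-20,44,0],"twist":[0,0,0.9],"hand":-1}])

```text
clock: 46.95
tool_pos: [0.5391, -0.4236, 0.19]
eef_rot: [0.921, 0.39, -0.0, -0.003]
contact_force: [-0.3, -0.3, -0.2]
opening: 0.002
finger_force: 0.0
```

Call:
step_arm(motion=[{"dp":[0,0,20],"twist":[0,0,0.18],"hand":-1},{"dp":[0,0,40],"twist":[0,0,0.36],"hand":-1},{"dp":[0,0,40],"twist":[0,0,0.54],"hand":-1},{"dp":[0,0,40],"twist":[0,0,0.67],"hand":-1},{"dp":[0,0,40],"twist":[0,0,0.67],"hand":-1}])

```text
clock: 47.58
tool_pos: [0.5392, -0.4231, 0.1498]
eef_rot: [0.998, 0.07, -0.001, -0.003]
contact_force: [0.5, 0.6, 0.3]
opening: 0.005
finger_force: 0.0
```

```bash
python3 go.py .540 -.424 .076 -82.3
```

```text
t 47.58 tcp [ 0.5392 -0.4231  0.1498] yang -82.0 F [0.5 0.6 0.3] op 0.005 ff 0.0 q7 -0.55
dp [0.8, 1.4, 73.8] twist [-0.005, 0.003, 0.005]
```

Call:
step_arm(motion=[{"dp":[1,1,40],"twist":[0,0,0],"hand":-1},{"dp":[1,1,74],"twist":[0,0,0],"hand":-1},{"dp":[-4,1,75],"twist":[0,0,0],"hand":-1},{"dp":[-9,1,75],"twist":[0,0,0],"hand":-1},{"dp":[-14,1,75],"twist":[0,0,0],"hand":-1}])

```text
clock: 48.2
tool_pos: [0.5302, -0.4254, 0.0763]
eef_rot: [0.998, 0.07, 0.003, -0.002]
contact_force: [11.5, -1.0, -8.8]
opening: 0.004
finger_force: 5.9
```

Call:
step_arm(motion=[{"dp":[-4,0,0],"twist":[0,0,0],"hand":-1},{"dp":[-8,0,0],"twist":[0,0,0],"hand":-1},{"dp":[-8,0,0],"twist":[0,0,0],"hand":-1}])

```text
clock: 48.58
tool_pos: [0.5293, -0.4251, 0.0765]
eef_rot: [0.997, 0.073, 0.008, -0.001]
contact_force: [19.8, -1.0, -13.3]
opening: 0.0
finger_force: 9.1
```

```bash
python3 go.py .540 -.424 .076 -82.3; python3 - <<'E'
from m import *
for n in ("side",):
    s=cam(n); C=cloud(s); print("handle",rect(C,.4,.62,-.6,-.38,.099,.108))
print(np.round(r.get_state()["moment"],2))
E
```

```text
t 48.58 tcp [ 0.5293 -0.4251  0.0765] yang -81.7 F [ 19.8  -1.  -13.3] op 0.0 ff 9.070149309191038 q7 -0.49
dp [10.7, 0.5, 0.7] twist [-0.0, -0.016, 0.011]
handle (148, [523.2, -452.7], [34.6, 84.1], 12.0, 0.1022)
[-0.09 -3.64  0.25]
```

Call:
step_arm(motion=[{"dp":[-4,0,0],"twist":[0,0,0],"hand":-1},{"dp":[-8,0,0],"twist":[0,0,0],"hand":-1},{"dp":[-11,0,0],"twist":[0,0,0],"hand":-1},{"dp":[-11,0,0],"twist":[0,0,0],"hand":-1}])

```text
clock: 49.12
tool_pos: [0.528, -0.4249, 0.0767]
eef_rot: [0.997, 0.076, 0.015, 0.001]
contact_force: [34.7, -1.9, -22.3]
opening: 0.003
finger_force: 16.3
```

Call:
step_arm(motion=[{"dp":[-4,0,0],"twist":[0,0,0],"hand":-1},{"dp":[-8,0,0],"twist":[0,0,0],"hand":-1},{"dp":[-8,0,0],"twist":[0,0,0],"hand":-1}])

```text
clock: 49.5
tool_pos: [0.527, -0.4246, 0.077]
eef_rot: [0.997, 0.078, 0.02, 0.002]
contact_force: [46.4, -1.1, -29.3]
opening: 0.001
finger_force: 21.4
```

```bash
python3 go.py .540 -.424 .076 -82.3; python3 - <<'E'
from m import *
for n in ("side",):
    s=cam(n); C=cloud(s); print("handle",rect(C,.4,.62,-.6,-.38,.099,.108))
print(np.round(r.get_state()["moment"],2))
E
```

```text
t 49.5 tcp [ 0.527  -0.4246  0.077 ] yang -81.1 F [ 46.4  -1.1 -29.3] op 0.001 ff 21.351889281067997 q7 -0.47
dp [12.9, 1.5, 1.6] twist [0.006, -0.04, 0.021]
handle (128, [522.8, -452.0], [33.7, 82.6], 14.6, 0.1015)
[ 0.06 -9.08  0.59]
```

46 N with almost no motion, although turning on was easy. I suspect the tip is bearing on the knob's disc, so I'll back off and retry 10 mm higher.

Call:
step_arm(motion=[{"dp":[15,0,0],"twist":[0,0,0],"hand":-1},{"dp":[38,0,0],"twist":[0,0,0],"hand":-1},{"dp":[38,-3,-10],"twist":[0,0,0],"hand":-1},{"dp":[38,-3,-10],"twist":[0,0,0],"hand":-1}])

```text
clock: 50.05
tool_pos: [0.5354, -0.4221, 0.0867]
eef_rot: [0.998, 0.069, -0.001, -0.002]
contact_force: [-0.1, 0.1, -0.4]
opening: 0.004
finger_force: 0.0
```

```bash
python3 go.py .540 -.424 .086 -82.3; python3 - <<'E'
from m import *
for n in ("side",):
    s=cam(n); C=cloud(s); print("handle",rect(C,.4,.535,-.6,-.38,.099,.108))
    P=C.reshape(-1,3); k=(np.hypot(P[:,0]-.516,P[:,1]+.4575)<.05)&(P[:,2]>.062)&(P[:,2]<.096); print(np.histogram(P[k,2],np.arange(.062,.098,.002)))
    q=P[(np.hypot(P[:,0]-.54,P[:,1]+.424)<.04)&(P[:,2]>.07)]; print(np.sort(q[:,2])[:12])
C=cloud(dict(np.load("top5.npz"))); P=C.reshape(-1,3); k=(np.hypot(P[:,0]-.516,P[:,1]+.4575)<.05)&(P[:,2]>.058)&(P[:,2]<.106); print(np.histogram(P[k,2],np.arange(.058,.108,.002)))
for z in ((.064,.071),(.069,.075)): print(rect(C,.4,.62,-.6,-.38,*z))
E
```

```text
t 50.05 tcp [ 0.5354 -0.4221  0.0867] yang -82.1 F [-0.1  0.1 -0.4] op 0.004 ff 0.0 q7 -0.52
dp [4.3, 2.5, 0.7] twist [-0.004, 0.001, 0.003]
handle (158, [521.2, -453.9], [29.9, 84.9], 6.1, 0.1018)
(array([86, 23,  9,  7,  8, 15, 19, 24,  8, 15, 10, 15,  7,  9, 12, 14, 16]), array([0.062, 0.064, 0.066, 0.068, 0.07 , 0.072, 0.074, 0.076, 0.078,
       0.08 , 0.082, 0.084, 0.086, 0.088, 0.09 , 0.092, 0.094, 0.096]))
[0.07338213 0.07427117 0.07444777 0.07471297 0.07636816 0.07639786
 0.07653653 0.07766136 0.07803349 0.07940104 0.07949159 0.08021995]
(array([211, 207, 114,  52,  19,   3,   7,  15,  39,  17,  10,   6,   3,
         6,   3,   3,   4,   9,   1,   8,  38,  67,  61,  29]), array([0.058, 0.06 , 0.062, 0.064, 0.066, 0.068, 0.07 , 0.072, 0.074,
       0.076, 0.078, 0.08 , 0.082, 0.084, 0.086, 0.088, 0.09 , 0.092,
       0.094, 0.096, 0.098, 0.1  , 0.102, 0.104, 0.106]))
(84, [512.7, -454.9], [96.6, 103.3], 6.8, 0.0652)
(45, [516.4, -458.6], [35.4, 38.1], 87.5, 0.0734)
```

Call:
step_arm(motion=[{"dp":[-5,0,1],"twist":[0,0,0],"hand":-1},{"dp":[-10,0,1],"twist":[0,0,0],"hand":-1},{"dp":[-14,0,1],"twist":[0,0,0],"hand":-1},{"dp":[-18,-1,1],"twist":[0,0,-0.09],"hand":-1},{"dp":[-22,-2,1],"twist":[0,0,-0.18],"hand":-1}])

```text
clock: 50.72
tool_pos: [0.5245, -0.4197, 0.0839]
eef_rot: [0.987, 0.162, 0.007, -0.001]
contact_force: [21.7, 1.0, -10.7]
opening: 0.005
finger_force: 10.3
```

```bash
python3 go.py .540 -.424 .086 -82.3; python3 - <<'E'
from m import *
for n in ("side",):
    s=cam(n); C=cloud(s); print("handle",rect(C,.4,.535,-.6,-.38,.099,.108))
E
```

```text
t 50.73 tcp [ 0.5245 -0.4197  0.0839] yang -71.3 F [ 21.7   1.  -10.7] op 0.005 ff 10.334103799004362 q7 -0.36
dp [13.3, 9.0, -1.9] twist [-0.002, -0.015, 0.191]
handle (161, [522.3, -452.3], [33.0, 84.0], 14.4, 0.1018)
```

Call:
step_arm(motion=[{"dp":[-4,0,-1],"twist":[0,0,0],"hand":-1},{"dp":[-8,0,-2],"twist":[0,0,0],"hand":-1},{"dp":[-12,0,-2],"twist":[0,0,0],"hand":-1},{"dp":[-14,0,-2],"twist":[0,0,0],"hand":-1}])

```text
clock: 51.28
tool_pos: [0.5224, -0.4198, 0.0851]
eef_rot: [0.986, 0.165, 0.015, -0.001]
contact_force: [40.2, 3.2, -25.0]
opening: 0.005
finger_force: 18.9
```

```bash
python3 go.py .540 -.424 .086 -82.3; python3 - <<'E'
from m import *
for n in ("side",):
    s=cam(n); C=cloud(s); print("handle",rect(C,.4,.535,-.6,-.38,.099,.108))
    cv2.imwrite("pics/s11.png",cv2.resize(s["pixels"][270:360,240:360,::-1],(800,600),interpolation=cv2.INTER_CUBIC))
E
```

```text
t 51.27 tcp [ 0.5224 -0.4198  0.0851] yang -71.1 F [ 40.2   3.2 -25. ] op 0.005 ff 18.880747854709625 q7 -0.35
dp [15.3, 9.7, -0.4] twist [0.0, -0.031, 0.196]
handle (169, [520.8, -451.0], [31.6, 85.1], 18.9, 0.102)
```

View pics/s11.png

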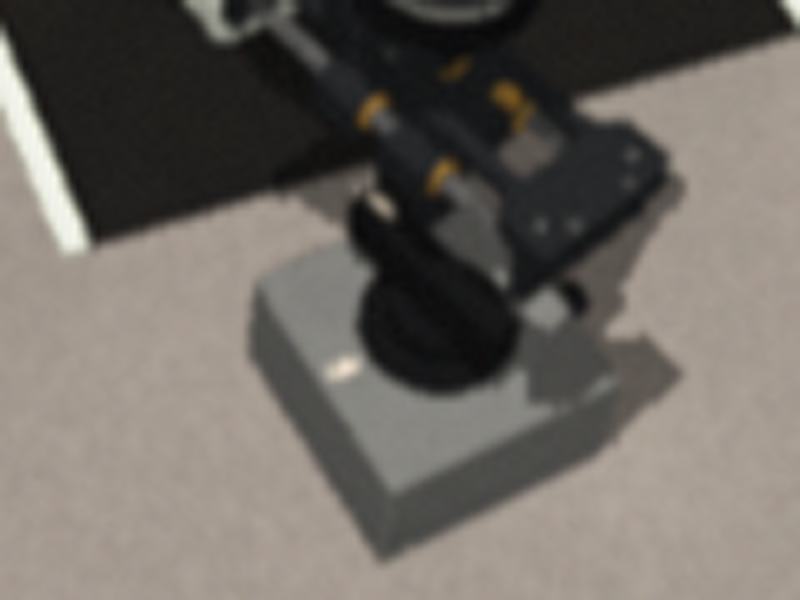

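Call:
step_arm(motion=[{"dp":[-5,0,-1],"twist":[0,0,0],"hand":-1},{"dp":[-9,0,-1],"twist":[0,0,0],"hand":-1},{"dp":[-12,0,-1],"twist":[0,0,0],"hand":-1},{"dp":[-12,0,-1],"twist":[0,0,0],"hand":-1}])

```text
clock: 51.82
tool_pos: [0.5209, -0.4197, 0.0859]
eef_rot: [0.985, 0.168, 0.022, -0.001]
contact_force: [54.0, 5.1, -34.2]
opening: 0.005
finger_force: 25.4
```

```bash
python3 go.py .540 -.424 .086 -82.3; python3 - <<'E'
from m import *
for n in ("side",):
    s=cam(n); C=cloud(s); print("handle",rect(C,.4,.535,-.6,-.38,.099,.108))
E
```

```text
t 51.83 tcp [ 0.5209 -0.4197  0.0859] yang -70.6 F [ 54.    5.1 -34.2] op 0.005 ff 25.418301962099576 q7 -0.33
dp [16.6, 10.4, 0.7] twist [0.001, -0.044, 0.204]
handle (170, [518.8, -452.5], [29.1, 84.7], 19.2, 0.1019)
```

```bash
cat > mk.py <<'E'
from m import *
def mark(n):
    s=cam(n); C=cloud(s); px=s["pixels"].astype(int)
    m=(C[...,2]>.094)&(C[...,2]<.112)&(np.hypot(C[...,0]-.516,C[...,1]+.4575)<.052)&(px.min(-1)>110)
    q=C[m]; 
    if len(q): 
        c=q.mean(0); print(n,"mark",len(q),np.round(c,4),"ang",np.round(np.degrees(np.arctan2(c[1]+.4575,c[0]-.516)),1))
    else: print(n,"no mark")
if __name__=="__main__":
    for n in ("side","top"): mark(n)
    for f in ("top0","side0","top5","side5","top7","side7"):
        s=dict(np.load(f+".npz")); cam=lambda n:s
        print(f,end=" "); mark(f)
E
python3 mk.py
```

```text
side mark 4 [ 0.5043 -0.4233  0.1015] ang 108.9
top no mark
top0 top0 mark 9 [ 0.4873 -0.4621  0.1025] ang -171.0
side0 side0 mark 4 [ 0.4782 -0.4634  0.1027] ang -171.1
top5 top5 mark 14 [ 0.5138 -0.4408  0.1021] ang 97.6
side5 side5 mark 4 [ 0.5126 -0.4179  0.1017] ang 94.9
top7 top7 mark 14 [ 0.5138 -0.4408  0.1021] ang 97.7
side7 side7 mark 4 [ 0.5123 -0.4184  0.1026] ang 95.4
```

Call:
step_arm(motion=[{"dp":[-4,0,0],"twist":[0,0,0],"hand":-1},{"dp":[-8,0,0],"twist":[0,0,0],"hand":-1},{"dp":[-12,0,0],"twist":[0,0,0],"hand":-1}])

```text
clock: 52.35
tool_pos: [0.5192, -0.4198, 0.0862]
eef_rot: [0.985, 0.172, 0.029, -0.0]
contact_force: [73.2, 9.6, -42.4]
opening: 0.007
finger_force: 34.3
```

```bash
python3 go.py .540 -.424 .086 -82.3; python3 mk.py | head -2
```

```text
t 52.35 tcp [ 0.5192 -0.4198  0.0862] yang -70.2 F [ 73.2   9.6 -42.4] op 0.007 ff 34.32947630470153 q7 -0.31
dp [18.1, 10.9, 1.3] twist [0.003, -0.057, 0.211]
side mark 5 [ 0.5028 -0.4218  0.1016] ang 110.3
top no mark
```

Call:
step_arm(motion=[{"dp":[4,0,0],"twist":[0,0,-0.1],"hand":-1},{"dp":[6,0,0],"twist":[0,0,-0.2],"hand":-1},{"dp":[6,0,0],"twist":[0,0,-0.3],"hand":-1}])

```text
clock: 52.82
tool_pos: [0.5155, -0.4171, 0.0864]
eef_rot: [0.949, 0.314, 0.023, -0.001]
contact_force: [51.3, 17.2, -25.5]
opening: 0.003
finger_force: 25.2
```

```bash
python3 go.py .540 -.424 .086 -82.3; python3 mk.py | head -2
```

```text
t 52.83 tcp [ 0.5155 -0.4171  0.0864] yang -53.4 F [ 51.3  17.2 -25.5] op 0.003 ff 25.235542925074697 q7 -0.11
dp [15.5, 20.2, 1.3] twist [0.001, -0.046, 0.505]
side mark 1 [ 0.5003 -0.4284  0.1035] ang 118.4
top no mark
```

Call:
step_arm(motion=[{"dp":[0,0,0],"twist":[0,0,-0.15],"hand":-1},{"dp":[0,0,0],"twist":[0,0,-0.3],"hand":-1},{"dp":[0,0,0],"twist":[0,0,-0.45],"hand":-1}])

```text
clock: 53.3
tool_pos: [0.5146, -0.4103, 0.0866]
eef_rot: [0.854, 0.52, 0.024, -0.001]
contact_force: [47.2, 30.6, -18.0]
opening: 0.004
finger_force: 23.6
```

```bash
python3 go.py .488 -.4304 .086 -15; python3 mk.py | head -2
```

```text
t 53.3 tcp [ 0.5146 -0.4103  0.0866] yang -27.4 F [ 47.2  30.6 -18. ] op 0.004 ff 23.589392937719822 q7 0.2
dp [-30.0, -14.4, -1.0] twist [0.027, -0.04, -0.216]
side no mark
top no mark
```

```bash
cat > bar.py <<'E'
from m import *
def bar():
    for n in ("side","top"):
        C=cloud(cam(n)); P=C.reshape(-1,3)
        d=P[:,:2]-[.516,-.4575]; rr=np.hypot(*d.T)
        q=d[(P[:,2]>.097)&(P[:,2]<.107)&(rr<.042)]
        # dominant line through axis: angle with most points within 8mm, black end
        A=np.radians(np.arange(0,180,2)); sc=[(abs(-q[:,0]*np.sin(a)+q[:,1]*np.cos(a))<.0085).sum() for a in A]
        i=int(np.argmax(sc)); print(n,len(q),"best line",round(np.degrees(A[i])),sc[i])
        e=q[(np.hypot(*q.T)>.02)]; h,b=np.histogram(np.degrees(np.arctan2(e[:,1],e[:,0]))%360,np.arange(0,361,15)); print([(int(b[j]),int(h[j])) for j in range(24) if h[j]>2])
bar()
E
python3 bar.py
```

```text
side 192 best line 120 169
[(75, 7), (90, 7), (105, 16), (120, 26), (135, 7), (270, 6), (285, 20), (300, 15), (315, 3)]
top 0 best line 0 0
[]
```

Call:
step_arm(motion=[{"dp":[-4,1,0],"twist":[0,0,0],"hand":-1},{"dp":[-8,2,0],"twist":[0,0,0],"hand":-1},{"dp":[-12,4,0],"twist":[0,0,0],"hand":-1}])

```text
clock: 53.88
tool_pos: [0.5123, -0.4108, 0.0864]
eef_rot: [0.854, 0.519, 0.027, -0.011]
contact_force: [42.9, 52.1, 0.4]
opening: 0.008
finger_force: 32.7
```

```bash
python3 go.py .488 -.4304 .086 -15; python3 bar.py | head -2
```

```text
t 53.88 tcp [ 0.5123 -0.4108  0.0864] yang -27.4 F [42.9 52.1  0.4] op 0.008 ff 32.72242974489927 q7 0.21
dp [-28.6, -12.6, -1.3] twist [0.015, -0.057, -0.217]
side 182 best line 120 155
[(90, 10), (105, 15), (120, 20), (135, 11), (270, 5), (285, 19), (300, 17)]
```

The pushing finger is slipping off the end of the bar. Better: straddle the bar with the fingers half open over the axis, so they push both ends on opposite sides as a pure wrist couple with no net force. Back off first.

Call:
step_arm(motion=[{"dp":[20,0,0],"twist":[0,0,0],"hand":-1},{"dp":[60,0,0],"twist":[0,0,0],"hand":-1},{"dp":[60,0,-60],"twist":[0,0,0.18],"hand":0.05},{"dp":[60,0,-80],"twist":[0,0,0.36],"hand":0.05},{"dp":[60,0,-80],"twist":[0,0,0.54],"hand":0.05}])

```text
clock: 54.6
tool_pos: [0.5105, -0.3936, 0.1689]
eef_rot: [0.966, 0.258, 0.0, -0.002]
contact_force: [0.4, 0.2, -1.4]
opening: 0.323
finger_force: 0.0
```

```bash
python3 go.py .516 -.4575 .15 -132; python3 bar.py; python3 mk.py|head -2
```

```text
t 54.6 tcp [ 0.5105 -0.3936  0.1689] yang -60.1 F [ 0.4  0.2 -1.4] op 0.323 ff 0.0 q7 -0.27
dp [-27.1, 58.2, 18.7] twist [-0.004, 0.001, 1.255]
side 168 best line 98 166
[(75, 7), (90, 21), (105, 13), (255, 15), (270, 20), (285, 9)]
top 0 best line 0 0
[]
side mark 5 [ 0.5117 -0.4189  0.1026] ang 96.3
top no mark
```

Sprang back to on (98°). Now move over the axis with the tool y axis at -132°.

Call:
step_arm(motion=[{"dp":[-27,58,0],"twist":[0,0,0.18],"hand":0.05},{"dp":[-27,58,0],"twist":[0,0,0.36],"hand":0.05},{"dp":[-27,58,0],"twist":[0,0,0.54],"hand":0.05},{"dp":[-27,58,0],"twist":[0,0,0.72],"hand":0.05},{"dp":[-27,58,0],"twist":[0,0,0.9],"hand":0.05}])

```text
clock: 55.42
tool_pos: [0.5157, -0.4559, 0.1654]
eef_rot: [0.982, -0.186, -0.003, -0.003]
contact_force: [0.2, -1.1, 0.7]
opening: 0.524
finger_force: 0.0
```

Call:
step_arm(motion=[{"dp":[0,0,0],"twist":[0,0,0.18],"hand":0.05},{"dp":[0,0,0],"twist":[0,0,0.355],"hand":0.05},{"dp":[0,0,0],"twist":[0,0,0.355],"hand":0.05},{"dp":[0,0,0],"twist":[0,0,0.355],"hand":0.05}])

```text
clock: 55.92
tool_pos: [0.5162, -0.4559, 0.1658]
eef_rot: [0.935, -0.354, -0.003, -0.003]
contact_force: [0.6, -0.3, -0.3]
opening: 0.523
finger_force: 0.0
```

```bash
python3 go.py .516 -.4575 .083 -132
```

```text
t 55.92 tcp [ 0.5162 -0.4559  0.1658] yang -131.4 F [ 0.6 -0.3 -0.3] op 0.523 ff 0.0 q7 -1.19
dp [1.5, 1.6, 82.8] twist [-0.003, 0.007, 0.01]
```

Call:
step_arm(motion=[{"dp":[1,1,10],"twist":[0,0,0.18],"hand":0.05},{"dp":[1,1,50],"twist":[0,0,0.18],"hand":0.05},{"dp":[1,1,82],"twist":[0,0,0.18],"hand":0.05},{"dp":[1,1,82],"twist":[0,0,0.18],"hand":0.05}], force=60)

```text
clock: 56.42
tool_pos: [0.5151, -0.455, 0.0817]
eef_rot: [0.899, -0.437, -0.005, -0.003]
contact_force: [0.1, 0.8, -0.0]
opening: 0.525
finger_force: 0.0
```

```bash
python3 go.py .516 -.4575 .083 -140
```

```text
t 56.42 tcp [ 0.5151 -0.455   0.0817] yang -141.8 F [ 0.1  0.8 -0. ] op 0.525 ff 0.0 q7 -1.29
dp [2.5, 0.8, -1.4] twist [-0.002, 0.012, -0.032]
```

Call:
step_arm(motion=[{"dp":[2,1,-1],"twist":[0,0,-0.17],"hand":0.05},{"dp":[2,1,-1],"twist":[0,0,-0.34],"hand":0.05},{"dp":[2,1,-1],"twist":[0,0,-0.51],"hand":0.05},{"dp":[2,1,-1],"twist":[0,0,-0.68],"hand":0.05}])

```text
clock: 56.92
tool_pos: [0.5183, -0.4598, 0.0873]
eef_rot: [0.994, -0.112, 0.0, -0.002]
contact_force: [2.1, 3.1, -2.5]
opening: 0.53
finger_force: 31.4
```

```bash
python3 go.py .516 -.4575 .083 -110;  python3 bar.py; python3 -c "
from h import *
print(np.round(r.get_state()['moment'],2))"
```

```text
t 56.92 tcp [ 0.5183 -0.4598  0.0873] yang -102.8 F [ 2.1  3.1 -2.5] op 0.53 ff 31.419287573662587 q7 -0.76
dp [-2.8, -1.7, 4.3] twist [-0.005, 0.0, 0.125]
side 46 best line 116 46
[(90, 6), (105, 22), (120, 16)]
top 0 best line 0 0
[]
[-0.29 -0.39 -1.48]
```

Call:
step_arm(motion=[{"dp":[0,0,2],"twist":[0,0,-0.15],"hand":0.05},{"dp":[0,0,2],"twist":[0,0,-0.3],"hand":0.05},{"dp":[0,0,2],"twist":[0,0,-0.45],"hand":0.05},{"dp":[0,0,2],"twist":[0,0,-0.6],"hand":0.05}])

```text
clock: 57.52
tool_pos: [0.5213, -0.4572, 0.0867]
eef_rot: [0.984, 0.18, 0.004, -0.004]
contact_force: [3.5, 12.4, 8.4]
opening: 0.526
finger_force: 96.9
```

```bash
python3 go.py .516 -.4575 .083 -80;  python3 bar.py; python3 -c "
from h import *
print(np.round(r.get_state()['moment'],2))"
```

```text
t 57.52 tcp [ 0.5213 -0.4572  0.0867] yang -69.3 F [ 3.5 12.4  8.4] op 0.526 ff 96.86901008739369 q7 -0.32
dp [-5.1, -1.6, 3.6] twist [-0.007, -0.009, 0.187]
side 145 best line 146 107
[(90, 3), (105, 5), (120, 10), (135, 20), (150, 21), (165, 4), (270, 8), (285, 3)]
top 0 best line 0 0
[]
[ 0.66 -1.57 -4.85]
```

Call:
step_arm(motion=[{"dp":[0,0,0],"twist":[0,0,-0.12],"hand":0.05},{"dp":[0,0,0],"twist":[0,0,-0.24],"hand":0.05}])

```text
clock: 57.88
tool_pos: [0.5218, -0.4553, 0.0864]
eef_rot: [0.956, 0.294, 0.006, -0.005]
contact_force: [4.0, 14.9, 9.3]
opening: 0.528
finger_force: 118.8
```

```bash
python3 go.py .516 -.4575 .083 -80;  python3 bar.py; python3 -c "
from m import *
print(np.round(r.get_state()['moment'],2)); s=cam('side')
cv2.imwrite('pics/s12.png',cv2.resize(s['pixels'][255:360,240:380,::-1],(800,600),interpolation=cv2.INTER_CUBIC))"
```

```text
t 57.88 tcp [ 0.5218 -0.4553  0.0864] yang -55.9 F [ 4.  14.9  9.3] op 0.528 ff 118.83746042847633 q7 -0.15
dp [-6.1, -1.4, 3.3] twist [-0.009, -0.012, 0.421]
side 161 best line 158 119
[(120, 10), (135, 6), (150, 24), (165, 17), (285, 10), (300, 4)]
top 0 best line 0 0
[]
[ 1.5  -1.7  -6.31]
```

View pics/s12.png

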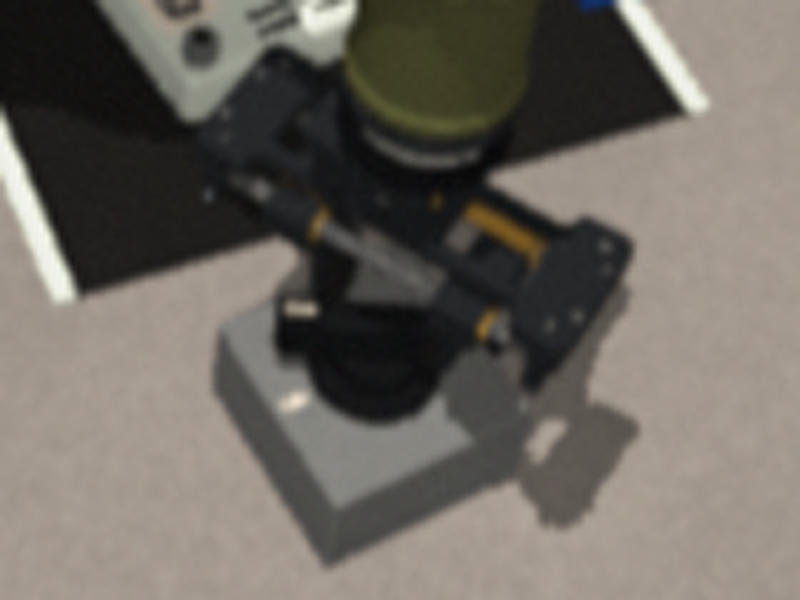

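Call:
step_arm(motion=[{"dp":[-3,0,0],"twist":[0,0,-0.1],"hand":0.05},{"dp":[-3,0,0],"twist":[0,0,-0.2],"hand":0.05}])

```text
clock: 58.28
tool_pos: [0.5216, -0.4536, 0.0861]
eef_rot: [0.922, 0.386, 0.009, -0.007]
contact_force: [9.0, 18.4, 9.4]
opening: 0.525
finger_force: 135.7
```

```bash
python3 mk.py|head -1; python3 go.py .516 -.4575 .083 -80;  python3 bar.py; python3 -c "
from m import *
s=r.get_state();print(np.round(s['moment'],2),np.round(s['joint_torque'],1))"
```

```text
side mark 8 [ 0.4793 -0.4496  0.1037] ang 167.8
t 58.38 tcp [ 0.5216 -0.4536  0.0861] yang -44.7 F [ 8.9 18.1 10.4] op 0.53 ff 130.74655326548964 q7 -0.0
dp [-6.7, -1.2, 2.9] twist [-0.012, -0.019, 0.616]
side 175 best line 170 125
[(120, 3), (135, 13), (150, 12), (165, 24), (180, 11), (300, 13), (315, 3), (330, 5), (345, 6)]
top 5 best line 0 5
[(345, 4)]
[ 2.86 -1.96 -7.41] [  6.  -54.5   9.5 -12.8   9.2  -1.    7.4]
```

Call:
step_arm(motion=[{"dp":[-2,0,0],"twist":[0,0,-0.12],"hand":0.05},{"dp":[-3,0,0],"twist":[0,0,-0.24],"hand":0.05},{"dp":[-3,0,0],"twist":[0,0,-0.34],"hand":0.05}])

```text
clock: 58.85
tool_pos: [0.5202, -0.4507, 0.0856]
eef_rot: [0.845, 0.534, 0.011, -0.009]
contact_force: [13.4, 24.4, 12.2]
opening: 0.526
finger_force: 161.9
```

```bash
python3 mk.py|head -1; python3 go.py .516 -.4575 .083 -80;  python3 -c "
from m import *
s=r.get_state();print(np.round(s['moment'],2),np.round(s['joint_torque'],1))"
```

```text
side mark 5 [ 0.4772 -0.4619  0.1041] ang -173.5
t 58.95 tcp [ 0.5203 -0.4507  0.0855] yang -25.5 F [12.9 25.1 12.2] op 0.53 ff 156.75061969086528 q7 0.24
dp [-8.0, -0.9, 2.3] twist [-0.017, -0.026, 0.952]
[ 4.47 -0.73 -9.52] [  9.6 -55.4  10.8 -14.4  11.9  -2.6   9.9]
```

Call:
step_arm(motion=[{"dp":[0,0,0],"twist":[0,0,-0.1],"hand":0.05},{"dp":[0,0,0],"twist":[0,0,-0.1],"hand":0.05},{"dp":[0,0,0],"twist":[0,0,-0.1],"hand":0.05},{"dp":[0,0,0],"twist":[0,0,-0.1],"hand":0.05}])

```text
clock: 59.45
tool_pos: [0.5197, -0.4503, 0.0855]
eef_rot: [0.82, 0.572, 0.012, -0.01]
contact_force: [13.6, 26.2, 13.0]
opening: 0.53
finger_force: 187.6
```

```bash
python3 mk.py|head -1; python3 go.py .516 -.4575 .083 -80;  python3 -c "
from m import *
s=r.get_state();print(np.round(s['moment'],2),np.round(s['joint_torque'],1))"
```

```text
side mark 2 [ 0.4781 -0.4651  0.1041] ang -168.7
t 59.55 tcp [ 0.5197 -0.4503  0.0855] yang -20.2 F [13.1 26.4 12.4] op 0.53 ff 187.35858220607042 q7 0.31
dp [-8.1, -0.9, 2.2] twist [-0.018, -0.027, 1.043]
[  4.6   -0.09 -11.48] [  8.7 -55.3  10.  -14.9  13.2  -3.   11.5]
```

Call:
step_arm(motion=[{"dp":[0,0,0],"twist":[0,0,0.12],"hand":0.05},{"dp":[0,0,0],"twist":[0,0,0.24],"hand":0.05},{"dp":[0,0,0],"twist":[0,0,0.36],"hand":0.05}])

```text
clock: 59.92
tool_pos: [0.5214, -0.4532, 0.086]
eef_rot: [0.907, 0.42, 0.01, -0.007]
contact_force: [10.2, 20.8, 10.9]
opening: 0.529
finger_force: 125.1
```

```bash
python3 mk.py|head -1; python3 go.py .516 -.4575 .083 -80;  python3 bar.py; python3 -c "
from m import *
s=r.get_state();print(np.round(s['moment'],2),np.round(s['joint_torque'],1))"
```

```text
side mark 7 [ 0.4804 -0.4519  0.1021] ang 171.1
t 60.02 tcp [ 0.5214 -0.4532  0.086 ] yang -40.2 F [11.  21.5 11.1] op 0.524 ff 130.81798021215945 q7 0.06
dp [-6.8, -1.3, 2.9] twist [-0.013, -0.022, 0.695]
side 177 best line 178 129
[(0, 4), (135, 10), (150, 11), (165, 17), (180, 23), (195, 4), (300, 11), (315, 6), (330, 6), (345, 5)]
top 14 best line 0 14
[(0, 9), (345, 5)]
[ 3.6  -2.37 -7.5 ] [  8.5 -54.3  11.6 -13.   10.1  -1.2   7.4]
```

Call:
step_arm(motion=[{"dp":[0,0,0],"twist":[0,0,-0.15],"hand":0.05},{"dp":[0,0,0],"twist":[0,0,-0.3],"hand":0.05},{"dp":[0,0,0],"twist":[0,0,-0.36],"hand":0.05},{"dp":[0,0,0],"twist":[0,0,-0.36],"hand":0.05}])

```text
clock: 60.62
tool_pos: [0.5196, -0.4503, 0.0855]
eef_rot: [0.82, 0.572, 0.012, -0.01]
contact_force: [14.2, 27.3, 13.0]
opening: 0.532
finger_force: 188.2
```

Call:
step_arm(motion=[{"dp":[0,0,-62],"twist":[0,0,-0.1],"hand":0.05},{"dp":[0,0,-90],"twist":[0,0,0],"hand":0.05}])

```text
clock: 60.88
tool_pos: [0.5135, -0.4648, 0.1762]
eef_rot: [0.811, 0.586, 0.001, -0.002]
contact_force: [0.2, -0.8, -1.0]
opening: 0.525
finger_force: 0.0
```

```bash
python3 mk.py|head -2; python3 bar.py; python3 go.py .516 -.4575 .083 8; sleep 0; python3 bar.py|head -1
```

```text
side mark 7 [ 0.4776 -0.4627  0.1026] ang -172.2
top mark 6 [ 0.4791 -0.4621  0.1025] ang -172.9
side 162 best line 10 135
[(0, 13), (15, 3), (165, 3), (180, 22), (195, 19), (210, 3), (345, 14)]
top 191 best line 6 189
[(0, 17), (15, 11), (165, 20), (180, 25), (195, 11), (345, 10)]
t 61.08 tcp [ 0.5121 -0.4643  0.1741] yang -18.2 F [-0.5  0.3 -0.7] op 0.529 ff 0.0 q7 0.34
dp [7.4, 2.0, 91.1] twist [-0.004, -0.004, -0.457]
side 161 best line 8 140
```

It stays off after release. I'll clear the arm, wait, and check everything.

Call:
step_arm(motion=[{"dp":[0,0,-60],"twist":[0,0,0],"hand":0.05},{"dp":[0,0,-60],"twist":[0,0,0],"hand":0.05},{"dp":[0,0,-60],"twist":[0,0,0],"hand":0.05},{"dp":[0,0,-60],"twist":[0,0,0],"hand":0.05},{"dp":[0,0,-60],"twist":[0,0,0],"hand":0.05}])

```text
clock: 61.8
tool_pos: [0.5123, -0.4633, 0.2318]
eef_rot: [0.81, 0.587, 0.0, -0.005]
contact_force: [0.3, -0.2, 0.2]
opening: 0.523
finger_force: 0.0
```

```bash
python3 bar.py; python3 - <<'E'
from m import *
for n in ("top","side"):
    s=cam(n); C=cloud(s)
    print(n,"handle",rect(C,.4,.62,-.6,-.38,.097,.11))
    for z in ((.0525,.064),(.043,.0515),(.02,.044),(.068,.12)): print(rect(C,.35,.68,.36,.56,*z))
    for c,y in (((.5686,.203),-.125),((.582,-.23),.166)):
        P=planef(C,c,y); Q=P[(P[:,0]>0)&(P[:,0]<.1)&(abs(P[:,1])<.018)&(P[:,2]>.075)&(P[:,2]<.125)]
        print("brace n",len(Q),"angle",np.pi/2+np.arctan(np.polyfit(Q[:,2],Q[:,0],1)[0]) if len(Q)>5 else None)
    cv2.imwrite(f"pics/{n}F.png",s["pixels"][...,::-1])
E
```

```text
side 163 best line 10 137
[(0, 14), (15, 3), (165, 5), (180, 23), (195, 20), (330, 4), (345, 15)]
top 196 best line 8 191
[(0, 23), (15, 10), (165, 20), (180, 28), (195, 11), (345, 8)]
top handle (209, [510.3, -457.7], [83.1, 16.9], 7.8, 0.1021)
(476, [543.9, 450.4], [55.1, 183.1], 79.3, 0.0564)
(472, [543.3, 453.6], [54.3, 185.9], 75.2, 0.0482)
(216, [541.7, 449.8], [48.0, 186.3], 74.7, 0.0356)
None
brace n 63 angle 1.7326593619989958
brace n 0 angle None
side handle (175, [510.3, -460.2], [84.8, 18.6], 6.7, 0.1015)
(92, [541.4, 449.3], [52.2, 173.2], 77.1, 0.0554)
(156, [541.8, 446.5], [49.4, 186.1], 74.4, 0.0477)
(196, [535.3, 433.4], [52.7, 189.5], 66.5, 0.0341)
None
brace n 50 angle 1.758826442479713
brace n 0 angle None
```

View pics/sideF.png

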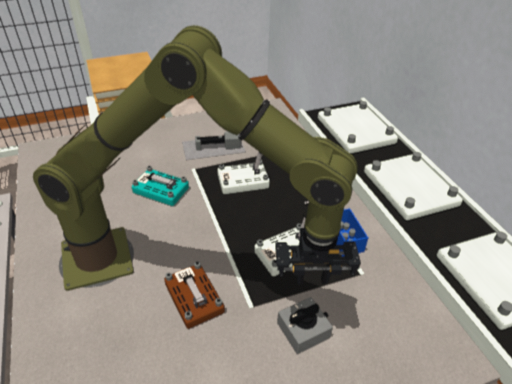

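Side view: handle off at (303,318), left brace up, scanner on its mat at (215,142). The arm hides the right brace, so I'll move clear and check it.

Call:
step_arm(motion=[{"dp":[0,-20,-60],"twist":[0,0,0],"hand":0.05},{"dp":[0,-100,-60],"twist":[0,0,0],"hand":0.05},{"dp":[-100,-100,-60],"twist":[0,0,0],"hand":0.05},{"dp":[-150,-100,-60],"twist":[0,0,0],"hand":0.05},{"dp":[-150,-100,-60],"twist":[0,0,0],"hand":0.05}])

```text
clock: 62.62
tool_pos: [0.3673, -0.5794, 0.2929]
eef_rot: [0.811, 0.584, -0.001, -0.003]
contact_force: [0.9, 0.9, -0.3]
opening: 0.527
finger_force: 0.0
```

```bash
python3 go.py .4 -.5 .3 0; python3 - <<'E'
from m import *
for n in ("top","side"):
    s=cam(n); C=cloud(s)
    print(n,"handle",rect(C,.4,.62,-.6,-.38,.097,.11),"R",rect(C,.45,.71,-.33,-.13,.033,.046))
    for c,y in (((.5686,.203),-.125),((.582,-.23),.166)):
        P=planef(C,c,y); Q=P[(P[:,0]>0)&(P[:,0]<.1)&(abs(P[:,1])<.018)&(P[:,2]>.075)&(P[:,2]<.125)]
        print("brace n",len(Q),"angle",np.pi/2+np.arctan(np.polyfit(Q[:,2],Q[:,0],1)[0]) if len(Q)>5 else None)
    for t in ("tape","screwdriver","feet_bin"):
        o=r.search_frame(n,t); print(t,np.round(w(s,o[0]["at"]),3) if o else None)
E
```

```text
t 62.62 tcp [ 0.3673 -0.5794  0.2929] yang -18.5 F [ 0.9  0.9 -0.3] op 0.527 ff 0.0 q7 0.6
dp [85.7, 5.8, -6.9] twist [-0.006, -0.003, -0.322]
top handle (206, [510.2, -457.6], [84.5, 18.7], 7.8, 0.1018) R (2231, [582.3, -185.6], [180.1, 119.7], 9.1, 0.0391)
brace n 64 angle 1.7397000930989355
brace n 0 angle None
tape [0.795 0.171 0.038]
screwdriver [0.844 0.001 0.021]
feet_bin [ 0.801 -0.194  0.028]
side handle (19, [534.7, -455.5], [11.2, 15.8], 62.3, 0.1033) R (171, [581.8, -193.1], [73.1, 203.7], 75.3, 0.0383)
brace n 0 angle None
brace n 0 angle None
tape [0.807 0.189 0.033]
screwdriver [ 0.856 -0.011  0.019]
feet_bin [ 0.802 -0.194  0.034]
```

```bash
python3 - <<'E'
from m import *
s=cam("top"); C=cloud(s)
P=planef(C,(.582,-.1856),.159); Q=P[(P[:,0]>0)&(P[:,0]<.1)&(abs(P[:,1])<.018)&(P[:,2]>.075)&(P[:,2]<.125)]
print(len(Q),np.pi/2+np.arctan(np.polyfit(Q[:,2],Q[:,0],1)[0])); brace(C,(.582,-.1856),.159)
print("scanner",rect(C,.35,.68,.36,.56,.0525,.064)); print(r.finish_job())
E
```

```text
64 1.7332567274795154
 z 0.07 20 x [0.04  0.048 0.059] y [-0.012  0.017]
 z 0.08 13 x [0.048 0.05  0.058] y [-0.007  0.009]
 z 0.09 14 x [0.049 0.052 0.059] y [-0.008  0.008]
 z 0.1 11 x [0.052 0.054 0.063] y [-0.006  0.008]
 z 0.11 14 x [0.053 0.055 0.057] y [-0.008  0.008]
 z 0.12 12 x [0.055 0.057 0.061] y [-0.006  0.008]
 z 0.13 9 x [0.057 0.058 0.059] y [-0.009  0.008]
 z 0.14 21 x [0.057 0.059 0.075] y [-0.013  0.015]
 z 0.15 66 x [0.058 0.065 0.073] y [-0.014  0.014]
scanner (465, [545.2, 452.4], [55.3, 179.9], 77.7, 0.0565)
the job is handed in; nothing more can be done
None
```

Job handed in, verdict not shown: final images show both braces out, isolator off, scanner back on its mat and bystanders in place, with both labels held under the scanner for about 2 s while on (middle plate absent); wrist force reached about 90 N freeing the handle (shut fingers only, not the gripper body, as far as I could see), and the right plate ended about 44 mm from where it stood when read, cause not seen.

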